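Fetch the tested socket from the test guard and fit it in the strip

ROBOT

A 6-joint arm with a two-finger parallel gripper is mounted at the origin on the work surface. World frame = base frame: x ahead of the robot, y to its left, z up, the work surface at z = 0. Lengths are in mm, angles in rad, forces in N, time in s.
With the tool pointing down it reaches from about 300 to 750 mm from the base axis. Payload 8.5 kg.
Tool frame: the origin (TCP) lies midway between the tips of the shut fingers; the grasp point (between the pads) lies 19 mm behind it; x points along the fingers, z is the direction in which the jaws open and shut, and the axes are right-handed (so a half turn about x gives the same grasp; the last joint's range is limited). The gripper opens to 85 mm and grips with 20 to 120 N. Pads are 22 mm wide; open, the fingers measure 114 mm over their backs; the gripper's body (76 mm by 85 mm) begins 54 mm behind the grasp point. The pads swing forward as they close: fully open they stand 13 mm farther back than shut.
Start: joints at [0.922, 0.381, 1.297, -0, 1.464, -0.215], TCP at [231.166, 499.042, 231.322] pointing down, gripper open.
Joint ranges: [-3.11, 3.11], [-0.89, 2.33], [0.22, 2.48], [-1.42, 4.56], [0.17, 2.85], [-2.88, 2.88]. Speed limits (rad/s): [2.39, 2.39, 3.14, 3.14, 3.14, 3.14].

INTERFACE

Orientations are given as a unit quaternion [x, y, z, w].
In Python, from rig import manip, imaging, order, trace gives the robot as it stands.
- The arm moves only by the tool drive_tool, never from a script. Its arguments are lists of equal length, an entry for each row: "travel": the shift along the world's x, y, z in cm, a list of three; "rotation": the turn, a rotation vector about the world's x, y, z in rad, a list of three; "hand": the opening, from 0 (shut) to 1 (fully open). In form: {"travel": [[tx, ty, tz], ...], "rotation": [[rx, ry, rz], ...], "hand": [hand, ...]}. A call has 1 to 8 rows; each row shifts and turns the commanded pose from where the row before left it; what a row does not reach is not made up. A row lasts 1/12 s, in which the tool goes at most 41.7 mm and 7.16 degrees, less where a joint would pass 70% of its speed; a pose out of reach is approached as far as the arm can. A call is refused whole if a number of a shift passes 4.17 or a number of a turn 0.125, either way. A call with a gripper value outside its range is refused whole. The fingers move at their own pace and stop on an object; the grip force is fixed at half the most. Time passes only in rows, so rows that do not move let the fingers close. It gives the time, the measured TCP pose, the force and the opening at its end, in the units of the state.
- manip.state(): the state, without advancing time (a new reading comes with each control period).
- imaging.camera(name): name is "scene" or "top" or "wrist"; returns a dict with "image" (420x560x3 uint8, red, green, blue), "z_map" (420x560 float32, mm along the optical axis (not along the pixel's ray), 0 where there is no reading), "fx", "fy", "cx", "cy" (pixels), "rvec" (rotation vector, rad) and "tvec" (3), from world to camera coordinates, as OpenCV has them. Camera axes: x right, y down, z forward; pixel columns grow to the right and rows downward; lengths in mm; the calibration is good to about 2 mm. A picture is of the moment at which its call begins.
- order.close_job(): hands the job in, once; it reports no verdict.
Trained networks look in a picture, given as the dict that the camera call returned (one of the last four; its "shot" number tells which), for a name from the list of things; names that differ only in an ending like _2 or _b are one class to them, and where a whole thing is asked for, a point or a joint stands for the part that bears it (a point fixed in the world has none). Each returns a list of dicts, best first, with "score" (0 to 1); they miss things now and then, are a little off and sometimes report something else, mostly with a low value. They report only what shows in the picture. A call takes as long as a camera call.
- trace(name, picture): "pixels" (420x560 bool, what is visible of it) and "bbox" ([left, top, right, bottom] in pixels, round what is visible of it).
The state is a dict: "t": time; "joint_positions": joint angles; "joint_velocities": joint speeds; "effort": joint torques, N m; "position": TCP position; "tcp_rot": TCP orientation; "ft_force": force on the tool from outside, world axes, zero at the start; "moment": the same for the moment, N m; "grip_width": opening from 0.0 (shut) to 1.0 (fully open).
Only numpy, scipy, OpenCV 4.12 (cv2) and the standard library are available. Lean on these libraries where they do the work, as an engineer would, in place of code of your own. Each camera call takes 0.05 s, during which the arm holds its last target.

TASK

Raise the clear sliding front of the test guard until it stays up by itself and let go of it, then reach in under it and take out the blue socket module. Set the module upright and fully down in the empty bay of the white socket strip and let go, and only then lower the guard front gently until it is fully shut. Leave the grey and white sockets and everything else on the bench where they are.

Things in the scene. Friction and masses are not known exactly. Their poses are not given: they have to be found in the camera images.
- guard: fixed test guard: aluminium frame 260 mm deep (x), 490 wide (y), 12 mm grey floor plate; origin centre of underside, z up, its front faces its own -x. Two 20 mm front rails (225 to 245 mm off the middle) rise from x -130, leaning back 25 degrees, to 460 high, joined by a top bar. Barred roof 257 high over x -10 to 130; clear sides, barred back. The way in is under the raised front
- sash (a joint): travel (m) of the guard's clear front up the sloped rails: 0 shut, 0.25 fully up, along guard-frame (0.423, 0, 0.906). Its weight, eased by a lever weight on the left side, pulls it down: let go below about 0.07 to 0.13 it slides shut; above 0.14 friction holds it. Raising takes 3 to 8 N. Panel 444 wide, 235 long, 6 thick, yellow bottom rail 14 thick; shut, its lower edge is at guard x -130, z 13 mm
- handle (a point): middle of the sliding front's black round lift bar: 14 mm thick, 150 long, level along the guard's y, 55 mm off the panel (square to it) on 8 mm arms 68 mm either side of the middle; 30 mm up from the panel's lower edge, riding with it; 63 mm over the bench when shut. Frame: y along the bar, z up the panel's slope, -x out of the panel to the front
- blue_socket: the blue socket module to be fetched: 44 mm square block, 50 tall with its round flap (38 across, top 6 mm), about 80 g, origin centre of underside, z up, x and y square to its sides. It stands on the guard's floor, 80 to 125 mm behind the shut front, in one of three places about 115 mm apart, turned up to 0.4 rad
- grey_socket: grey socket module, stays in the guard: 44 mm square block, 50 tall with its round flap (38 across, top 6 mm), about 80 g, origin centre of underside, z up, x and y square to its sides
- white_socket: white socket module, stays in the guard: 44 mm square block, 50 tall with its round flap (38 across, top 6 mm), about 80 g, origin centre of underside, z up, x and y square to its sides
- strip: white socket strip, fixed, 270 mm long (x), 80 mm wide (y), 50 mm high, origin at the centre of its underside. Its two bays at x = 0 and x = +85 mm already hold blue sockets whose tops stand 90 mm over the bench; the bay at x = -85 mm, at the end nearest the robot, is empty
- bay (a point): centre of the floor of the empty square bay, 51 mm wide and 10 mm deep with a 3 mm chamfer, its floor 40 mm over the bench; axes along the strip's (x along its length). The module fits any of the four square ways round; its underside then rests on this floor
- spray_can: green spray can, 52 mm across, 160 mm tall, upright on the bench between guard and strip; origin at the centre of its underside; must not be knocked
- screw_jar: glass jar with orange cap, 60 mm across, 70 mm tall, origin at the centre of its underside; stays
- screwdriver: screwdriver with green handle lying on the bench, about 200 mm long along its x, 30 mm high; stays
- tape: black tape ring, 90 mm across, 19 mm high, lying; stays
- meter: yellow hand meter, 130 x 75 x 32 mm, lying, origin at the centre of its underside; stays

How it is judged:
By the outcome, as a careful person would: the job done as asked, in the order asked, and still so for the second after the job is handed in, with the robot touching nothing.
It also fails if it takes over 72 s, if anything falls off the work surface, if the arm or the gripper's body presses on something with over 40 N, if the wrist force passes 120 N, or if a joint passes its speed limit or range.

## Working session

There is one attempt and no reset: what is moved stays moved. The work goes in short steps, Python scripts to look and compute and a tool call to move; the robot and the scene stay as the last step left them, time stands still between calls to the robot, and variables do not carry over. Pictures are saved under pics/ and viewed, and the job is handed in when it is done.

Besides the shell and the picture viewer there is one more tool, called by a JSON object that holds its "fn" and its "kwargs", one argument or row to a line. drive_tool: Moves the arm, as the interface text tells. Its arguments: {"type":"object","properties":{"travel":{"type":"array","items":{"type":"array","items":{"type":"number"}}},"rotation":{"type":"array","items":{"type":"array","items":{"type":"number"}}},"hand":{"type":"array","items":{"type":"number"}}},"required":["travel","rotation","hand"]}

```bash
ls; mkdir -p pics
cat > h.py <<'E'
import numpy as np, cv2
from rig import manip, imaging, order, trace
def save(c,n):
    cv2.imwrite('pics/'+n, cv2.cvtColor(c['image'],cv2.COLOR_RGB2BGR))
def cam(n,fn=None):
    c=imaging.camera(n)
    if fn: save(c,fn)
    return c
def RT(c):
    R,_=cv2.Rodrigues(np.array(c['rvec'],float)); return R,np.array(c['tvec'],float).ravel()
def proj(c,P):
    R,t=RT(c); q=np.atleast_2d(P)@R.T+t
    return np.c_[q[:,0]/q[:,2]*c['fx']+c['cx'],q[:,1]/q[:,2]*c['fy']+c['cy']]
def cloud(c,mask=None):
    z=c['z_map']; m=z>0
    if mask is not None: m=m&mask
    v,u=np.nonzero(m); d=z[v,u].astype(float)
    p=np.c_[(u-c['cx'])/c['fx']*d,(v-c['cy'])/c['fy']*d,d]
    R,t=RT(c); return (p-t)@R
def ray(c,u,v):
    R,t=RT(c); d=R.T@np.array([(u-c['cx'])/c['fx'],(v-c['cy'])/c['fy'],1.]); return -R.T@t,d
def atz(c,u,v,z):
    o,d=ray(c,u,v); return o+d*(z-o[2])/d[2]
E
python3 - <<'E'
from h import *
print(manip.state())
for n in ['scene','top','wrist']:
    c=cam(n,n+'0.png'); R,t=RT(c); print(n,c['fx'],-R.T@t,R[2])
    for k in ['guard','sash','blue_socket','grey_socket','white_socket','strip','spray_can','screw_jar','screwdriver','tape','meter','handle']:
        try:
            r=trace(k,c)
        except Exception as e: print(k,e); continue
        for x in r[:3]:
            p=cloud(c,x['pixels']); 
            print(k,round(x['score'],2),x['bbox'],np.median(p,0).round() if len(p) else None, p.min(0).round() if len(p) else '',p.max(0).round() if len(p) else '')
E
```

```text
pics
{'t': 0.0, 'joint_positions': array([ 9.21673818e-01,  3.81210350e-01,  1.29825961e+00,  1.68127843e-06,
        1.46357507e+00, -2.15338262e-01]), 'joint_velocities': array([ 2.63366381e-05,  8.75039060e-04, -1.00347819e-03, -6.75915857e-04,
       -3.57593638e-04,  5.57034778e-05]), 'effort': array([-6.46481731e-04, -4.48446250e+01, -2.31280500e+01, -2.75791872e-04,
        4.71086227e-03, -6.42267082e-05]), 'position': array([231.01344154, 498.81765705, 230.70445164]), 'tcp_rot': array([-0.38086457,  0.59636517,  0.38051048,  0.59540116]), 'ft_force': array([ 0.75450748, -0.03874298,  0.17646449]), 'moment': array([-0.02739521, -0.0156241 , -0.0010705 ]), 'grip_width': 0.9980007522156417}
scene 406.77590818092705 [ 892.48555093  510.97665222 1011.27798473] [-0.34937154 -0.44047166 -0.82699713]
guard 0.81 [157.8, 167.9, 434.3, 400.2] [661. 264. 136.] [ 404. -185.   -3.] [816. 507. 475.]
blue_socket 0.62 [336.4, 291.5, 357.3, 315.5] [546. 325.  58.] [503. 286.   9.] [567. 351.  68.]
grey_socket 0.64 [303.9, 268.6, 323.1, 294.2] [572. 219.  58.] [542. 191.  13.] [657. 298. 260.]
[... 2183 characters left out ...]
23.  32.] [329. -95.  -4.] [423.  46.  45.]
handle 0.69 [97.6, 141.1, 276.6, 248.4] [535. 204. 132.] [412. -21.  -7.] [729. 463. 233.]
wrist 299.26317910573886 [164.82673292 530.15326678 375.4115733 ] [ 0.25963238 -0.11972078 -0.95825777]
sash 0.91 [240.3, 326.4, 273.2, 353.2] [422. 380.  31.] [411. 343.   8.] [432. 397.  50.]
sash 0.25 [233.3, 312.4, 323.2, 355.6] [421. 412.  27.] [221. 331.   0.] [489. 511. 308.]
screw_jar 0.78 [212.4, 268.0, 261.8, 333.2] [337. 393.  70.] [318. 353.   0.] [423. 415.  74.]
screwdriver 0.63 [72.4, 287.6, 211.5, 312.8] [278. 214.  23.] [254. 179.   0.] [361. 338.  29.]
handle 0.7 [240.3, 326.2, 276.0, 351.1] [422. 380.  31.] [218. 346.   9.] [430. 499. 307.]
```

View pics/scene0.png

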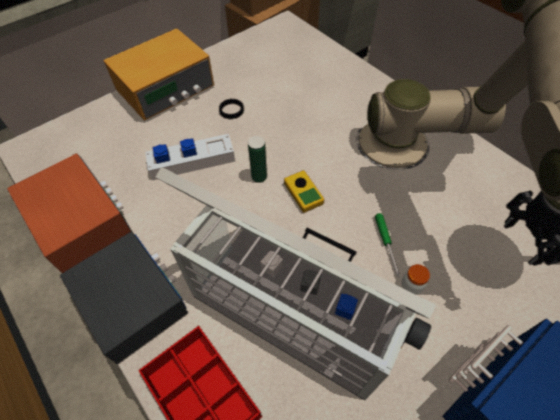

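View pics/top0.png

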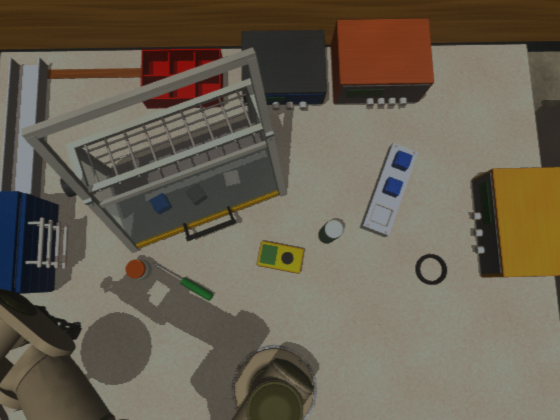

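View pics/wrist0.png

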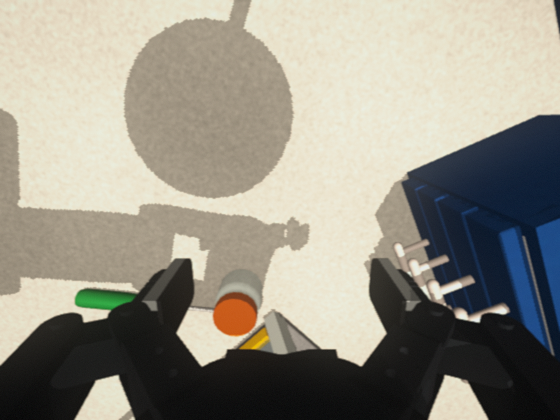

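The scene view shows the handle bar near (330,244), the blue socket at (347,305), and the strip's empty bay near (216,146). In the top view the handle runs from (187,237) to (236,210), the blue socket is at (160,203), and the bay is at (381,215). Next I'll measure these more precisely.

```bash
cat > m1.py <<'E'
from h import *
from scipy.spatial.transform import Rotation as Rn
s=manip.state(); print(Rn.from_quat(s['tcp_rot']).as_matrix().round(3))
ct=cam('top'); cs=cam('scene')
for n,c in (('top',ct),('scene',cs)):
    hsv=cv2.cvtColor(c['image'],cv2.COLOR_RGB2HSV)
    # zoomed crops
    boxes={'top':[('g',80,120,220,150),('s',350,130,90,120)],'scene':[('g',220,200,200,150),('s',140,120,110,75)]}[n]
    for k,x,y,w,h in boxes:
        f=min(800//w,600//h); im=cv2.resize(c['image'][y:y+h,x:x+w],None,fx=f,fy=f,interpolation=cv2.INTER_CUBIC)
        cv2.imwrite(f'pics/{n}_{k}_1.png',im[...,::-1]); print(n,k,x,y,f)
    # blue pixels
    b=(hsv[...,0]>105)&(hsv[...,0]<128)&(hsv[...,1]>170)&(hsv[...,2]>60)
    nl,lab,st,ce=cv2.connectedComponentsWithStats(b.astype(np.uint8))
    for i in range(1,nl):
        if 60<st[i,4]<600:
            p=cloud(c,lab==i); top=p[p[:,2]>np.percentile(p[:,2],85)-6]
            print(n,'blue',st[i],ce[i].round(1),np.median(top,0).round(1),p.min(0).round(),p.max(0).round())
            ys=(hsv[...,0]>18)
    # bar
    y=(hsv[...,0]>18)&(hsv[...,0]<32)&(hsv[...,1]>150)&(hsv[...,2]>80)
    p=cloud(c,y); print('yellow',n,len(p))
    p=p[(p[:,2]<45)]; 
    P=cloud(c); 
    # dark bar pixels
    dk=(c['image'].max(2)<45); q=cloud(c,dk); q=q[(q[:,2]>53)&(q[:,2]<80)&(q[:,0]>380)&(q[:,0]<520)&(q[:,1]>60)&(q[:,1]<280)]
    print('bar',n,len(q),np.median(q,0).round(1))
    if len(q)>5:
        vx,vy,x0,y0=cv2.fitLine(q[:,:2].astype(np.float32),cv2.DIST_HUBER,0,.01,.01).ravel()
        t=(q[:,:2]-[x0,y0])@[vx,vy]; print('dir',np.degrees(np.arctan2(vy,vx)).round(2),'ends',np.array([x0,y0])+t.min()*np.array([vx,vy]),np.array([x0,y0])+t.max()*np.array([vx,vy]))
E
python3 m1.py
```

```text
[[-0.    -0.907  0.42 ]
 [ 0.     0.42   0.907]
 [-1.     0.     0.   ]]
top g 80 120 3
top s 350 130 5
top blue [395 152  16  16 149] [403.2 159.1] [ 644.4 -387.9   89. ] [ 621. -410.   80.] [ 668. -365.   95.]
top blue [386 178  16  17 157] [393.7 185.7] [ 565.  -355.9   88.7] [ 542. -378.   78.] [ 591. -332.   95.]
top blue [ 16 194  10  98 421] [ 20.4 242.3] [416.2 637.3 188. ] [296. 630. 182.] [543. 645. 194.]
yellow top 7943
bar top 236 [455.1 173.2  68.6]
dir -70.65 ends [431.16962007 238.3233073 ] [478.93027926 102.32225153]
scene g 220 200 4
scene s 140 120 7
scene blue [181 140  14  16 156] [187.4 146.5] [ 569.9 -352.8   89.5] [ 550. -377.   57.] [ 592. -329.   94.]
scene blue [154 145  14  17 167] [160.4 152.2] [ 646.9 -384.1   89.4] [ 626. -413.   52.] [ 671. -362.   96.]
scene blue [337 295  20  20 273] [346.7 303.8] [538.9 323.2  62.3] [514. 298.  52.] [566. 349.  67.]
yellow scene 1094
bar scene 179 [455.6 174.8  69.2]
dir -69.78 ends [433.35041695 238.52034222] [482.39250916 105.33580071]
```

View pics/top_g_1.png

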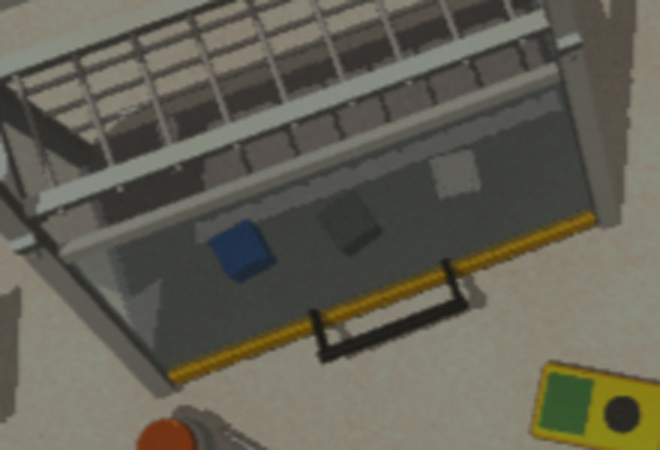

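View pics/scene_g_1.png

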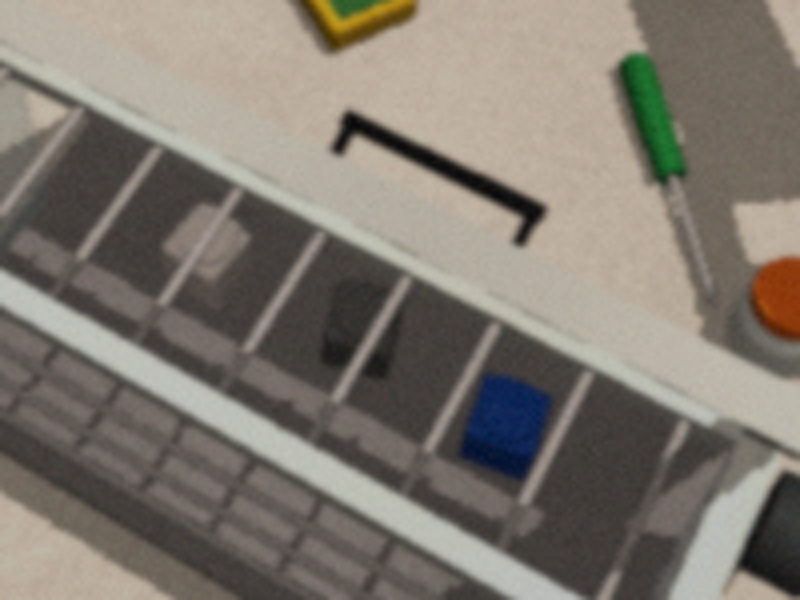

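View pics/scene_s_1.png

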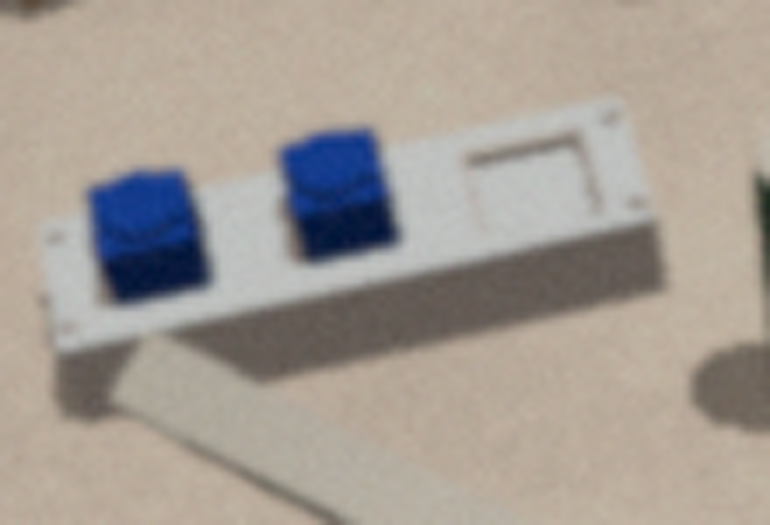

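View pics/top_s_1.png

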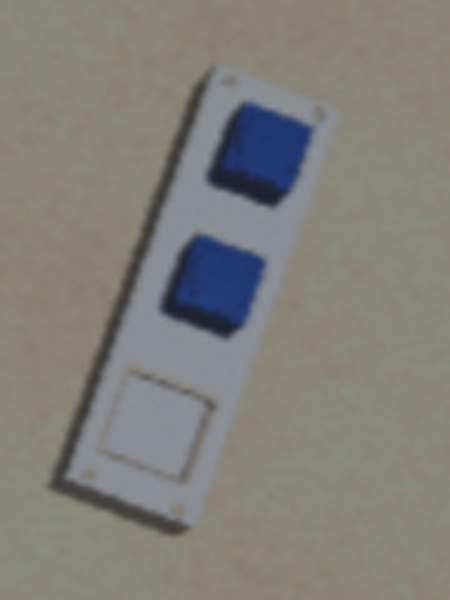

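Top and scene agree on the bar: centre about (456,172), direction about -70.2°, so guard yaw is about 19.8°. The strip direction is about -22° and the bay is near (487,-324). Moving to the handle.

{"fn": "drive_tool", "kwargs": {
  "travel": [
    [1.6, -2.3, -0.5],
    [1.6, -2.3, -0.5],
    [1.6, -2.3, -0.5],
    [1.6, -2.3, -0.5],
    [1.6, -2.3, -0.5],
    [1.6, -2.3, -0.5],
    [1.6, -2.3, -0.5],
    [1.6, -2.3, -0.5]
  ],
  "rotation": [
    [0, 0, -0.099],
    [0, 0, -0.099],
    [0, 0, -0.099],
    [0, 0, -0.099],
    [0, 0, -0.099],
    [0, 0, -0.099],
    [0, 0, -0.099],
    [0, 0, -0.099]
  ],
  "hand": [0.5, 0.5, 0.5, 0.5, 0.5, 0.5, 0.5, 0.5]
}}

```text
t: 2.72
position: [359.8, 313.9, 191.2]
tcp_rot: [-0.12, 0.697, 0.12, 0.697]
ft_force: [0.3, 1.5, 0.3]
grip_width: 0.5
```

Run:
```python
from h import *
from scipy.spatial.transform import Rotation as Rn
s=manip.state(); print(s['t'],s['position'].round(1),s['joint_positions'].round(2),s['grip_width'],Rn.from_quat(s['tcp_rot']).as_matrix().round(3))
c=cam('wrist','w1.png')
print(proj(c,[[456,172,63]]))
# yellow rail ends from top view earlier: estimates
c=cam('top')
for u,v in [(137.3,246),(277.3,192.7)]: print(atz(c,u,v,22))
```

```text
2.7167 [359.8 313.9 191.2] [ 0.47  0.29  1.56 -0.    1.29  0.13] 0.5002254659273365 [[ 0.    -0.334  0.943]
 [ 0.     0.943  0.334]
 [-1.     0.     0.   ]]
[[320.45627056 345.19620714]]
[415.55154687 392.56154906  22.        ]
[566.13944848 -22.20974152  22.        ]
```

View pics/w1.png

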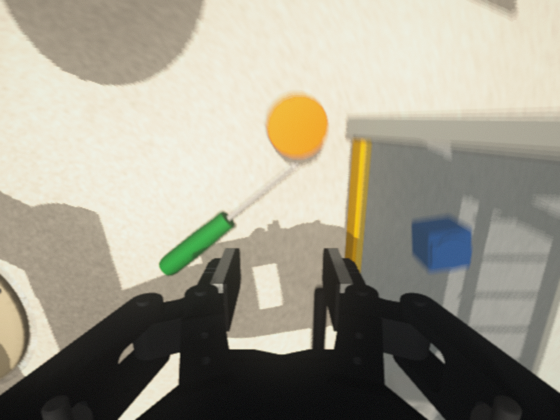

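The wrist view shows the bar edge-on at column ~320, matching the projection of (456,172,63). The blue socket is near (441,243). Continuing.

{"fn": "drive_tool", "kwargs": {
  "travel": [
    [1.6, -2.36, -1.0],
    [1.6, -2.36, -1.0],
    [1.6, -2.36, -1.0],
    [1.6, -2.36, -1.0],
    [1.6, -2.36, -1.0],
    [1.6, -2.36, -1.0],
    [0, 0, -1.0],
    [0, 0, 0]
  ],
  "rotation": [
    [0, 0, 0],
    [0, 0, 0],
    [0, 0, 0],
    [0, 0, 0],
    [0, 0, 0],
    [0, 0, 0],
    [0, 0, 0],
    [0, 0, 0]
  ],
  "hand": [0.5, 0.5, 0.5, 0.5, 0.5, 0.5, 0.5, 0.5]
}}

```text
t: 3.48
position: [455.0, 172.9, 119.9]
tcp_rot: [-0.121, 0.698, 0.121, 0.696]
ft_force: [-0.7, 0.1, -0.7]
grip_width: 0.502
```

Run:
```python
from h import *
s=manip.state(); print(s['t'],s['position'].round(1),s['joint_positions'].round(2),s['grip_width'])
c=cam('wrist','w2.png'); cam('scene','s2.png')
a=np.array([456,172.3,63]); gy=np.array([-.342,.94,0])
print(proj(c,[a-75*gy,a,a+75*gy]))
```

```text
3.4833 [455.  172.9 119.9] [ 0.12  0.39  1.64  0.    1.11 -0.22] 0.5023406141268482
[[282.84802673 316.59689951]
 [282.51279278 226.81880673]
 [282.10318518 117.12291136]]
```

View pics/w2.png

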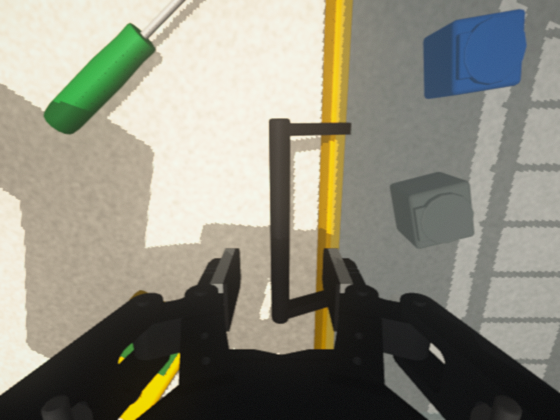

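View pics/s2.png

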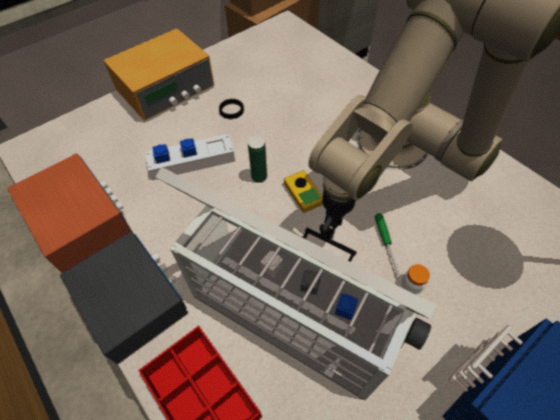

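The wrist view shows the bar at column 280 (rows 120–318), centred between the fingertips at columns 238 and 325. Lowering and gripping.

{"fn": "drive_tool", "kwargs": {
  "travel": [
    [0, 0, -2.0],
    [0, 0, -2.0],
    [0, 0, -2.0],
    [0, 0, -1.7],
    [0, 0, 0],
    [0, 0, 0],
    [0, 0, 0],
    [0, 0, 0]
  ],
  "rotation": [
    [0, 0, 0],
    [0, 0, 0],
    [0, 0, 0],
    [0, 0, 0],
    [0, 0, 0],
    [0, 0, 0],
    [0, 0, 0],
    [0, 0, 0]
  ],
  "hand": [0.5, 0.5, 0.5, 0.5, 0.5, 0, 0, 0]
}}

```text
t: 4.25
position: [453.5, 173.4, 45.6]
tcp_rot: [-0.122, 0.698, 0.122, 0.695]
ft_force: [-12.4, -3.6, 5.7]
grip_width: 0.136
```

{"fn": "drive_tool", "kwargs": {
  "travel": [
    [0, 0, 0],
    [0, 0, 0]
  ],
  "rotation": [
    [0, 0, 0],
    [0, 0, 0]
  ],
  "hand": [0, 0]
}}

```text
t: 4.42
position: [453.5, 173.4, 45.6]
tcp_rot: [-0.122, 0.698, 0.122, 0.696]
ft_force: [-9.2, -1.7, 6.7]
grip_width: 0.136
```

{"fn": "drive_tool", "kwargs": {
  "travel": [
    [0.3, 0.11, 0.68],
    [0.6, 0.22, 1.36],
    [0.6, 0.22, 1.36],
    [0.6, 0.22, 1.36],
    [0.6, 0.22, 1.36],
    [0.6, 0.22, 1.36],
    [0.6, 0.22, 1.36],
    [0.6, 0.22, 1.36]
  ],
  "rotation": [
    [0, 0, 0],
    [0, 0, 0],
    [0, 0, 0],
    [0, 0, 0],
    [0, 0, 0],
    [0, 0, 0],
    [0, 0, 0],
    [0, 0, 0]
  ],
  "hand": [0, 0, 0, 0, 0, 0, 0, 0]
}}

```text
t: 5.08
position: [498.1, 189.6, 147.5]
tcp_rot: [-0.122, 0.698, 0.121, 0.695]
ft_force: [-7.9, -5.0, -2.0]
grip_width: 0.142
```

{"fn": "drive_tool", "kwargs": {
  "travel": [
    [0.6, 0.22, 1.36],
    [0.6, 0.22, 1.36],
    [0.6, 0.22, 1.36],
    [0.6, 0.22, 1.36],
    [0.6, 0.22, 1.36],
    [0.6, 0.22, 1.36],
    [0.6, 0.22, 1.36],
    [0.6, 0.22, 1.36]
  ],
  "rotation": [
    [0, 0, 0],
    [0, 0, 0],
    [0, 0, 0],
    [0, 0, 0],
    [0, 0, 0],
    [0, 0, 0],
    [0, 0, 0],
    [0, 0, 0]
  ],
  "hand": [0, 0, 0, 0, 0, 0, 0, 0]
}}

```text
t: 5.75
position: [546.1, 206.9, 257.0]
tcp_rot: [-0.122, 0.698, 0.121, 0.695]
ft_force: [-8.4, -6.0, 0.7]
grip_width: 0.139
```

Run:
```python
from h import *
s=manip.state(); print(s['t'],s['position'].round(1),s['joint_positions'].round(2),s['grip_width'],s['ft_force'])
cam('wrist','w3.png'); cam('scene','s3.png')
```

```text
5.75 [546.1 206.9 257. ] [ 0.16  0.43  1.15 -0.    1.57 -0.18] 0.13901937745580012 [-8.42800618 -5.98589327  0.74594511]
```

View pics/w3.png

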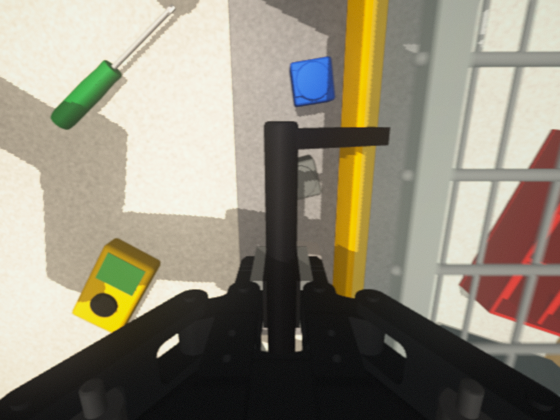

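View pics/s3.png

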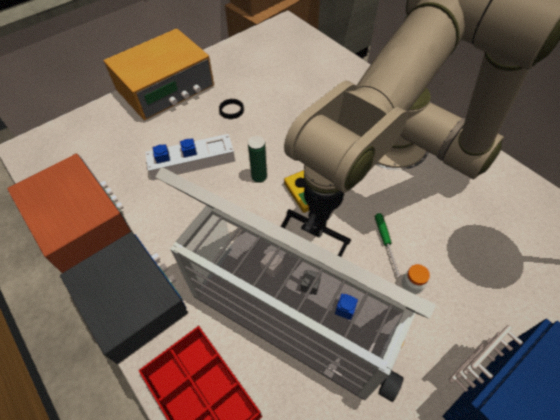

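The sash is up about 230 mm and the blue socket shows unobstructed at (312,82) in the wrist view. Releasing the handle and lifting off.

{"fn": "drive_tool", "kwargs": {
  "travel": [
    [0, 0, 0],
    [0, 0, 0],
    [0, 0, 0],
    [0, 0, 2.0],
    [0, 0, 3.0],
    [0, 0, 2.0],
    [-2.0, -0.7, 0],
    [-3.0, -1.1, 0]
  ],
  "rotation": [
    [0, 0, 0],
    [0, 0, 0],
    [0, 0, 0],
    [0, 0, 0],
    [0, 0, 0],
    [0, 0, 0],
    [0, 0, 0],
    [0, 0, 0]
  ],
  "hand": [0.5, 0.5, 0.5, 0.5, 0.5, 0.5, 0.5, 0.5]
}}

```text
t: 6.52
position: [499.1, 189.7, 325.4]
tcp_rot: [-0.121, 0.696, 0.122, 0.697]
ft_force: [0.7, -0.8, 0.1]
grip_width: 0.495
```

```bash
cat > m2.py <<'E'
from h import *
import sys
tag=sys.argv[1]
s=manip.state(); print(s['t'],s['position'].round(1),s['joint_positions'].round(2),s['grip_width'],s['ft_force'])
w=cam('wrist','w%s.png'%tag); sc=cam('scene','s%s.png'%tag)
pts={}
for n,c in (('wrist',w),('scene',sc)):
    hsv=cv2.cvtColor(c['image'],cv2.COLOR_RGB2HSV)
    b=(hsv[...,0]>100)&(hsv[...,0]<128)&(hsv[...,1]>150)&(hsv[...,2]>50)
    nl,lab,st,ce=cv2.connectedComponentsWithStats(b.astype(np.uint8))
    for i in range(1,nl):
        if st[i,4]<60: continue
        p=cloud(c,lab==i); m=np.median(p,0)
        if not (440<m[0]<640 and 50<m[1]<420 and m[2]<90): continue
        t=p[(p[:,2]>58)&(p[:,2]<72)]
        if len(t)<20: continue
        r=cv2.minAreaRect(t[:,:2].astype(np.float32)); print(n,st[i],len(t),'med',np.median(t,0).round(1),'rect',np.round(r[0],1),np.round(r[1],1),round(r[2],1), 'z',np.percentile(t[:,2],[10,50,90]).round(1))
E
python3 m2.py 4
```

```text
6.5167 [499.1 189.7 325.4] [ 0.14  0.3   1.15  0.    1.69 -0.2 ] 0.495365547732112 [ 0.71243528 -0.84221826  0.11794218]
wrist [ 323   68   35   39 1149] 814 med [536.  321.1  63.2] rect [536.3 321. ] [36.1 41.5] 27.0 z [61.4 63.2 64.4]
scene [336 294  21  25 368] 204 med [539.4 322.9  62.4] rect [540.  323.7] [41.3 38.1] 28.9 z [59.7 62.4 64.5]
```

View pics/w4.png

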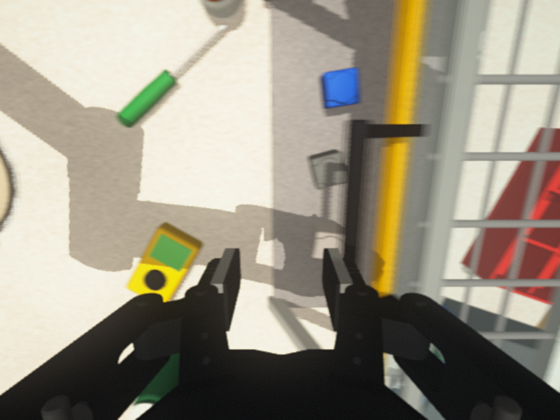

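View pics/s4.png

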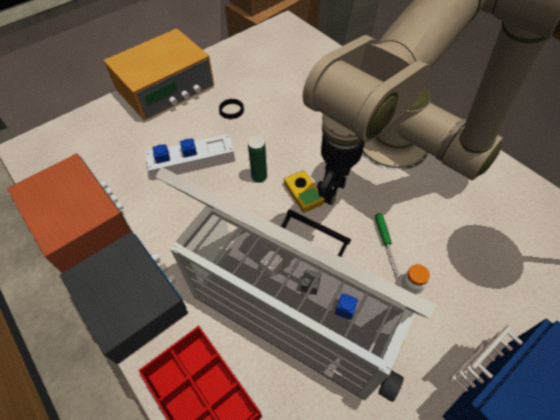

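The sash stays up after release (bar at column 356, unchanged in the scene view). Both views agree on the blue socket: about (538,322), top z about 63, yaw about 28°. Now I'll turn and tilt the tool 45°.

{"fn": "drive_tool", "kwargs": {
  "travel": [
    [-3.0, -1.1, -1.0],
    [-3.0, -1.1, -1.0],
    [-3.0, -1.1, -1.0],
    [-3.0, -1.1, -1.0],
    [0, 1.0, -1.0],
    [0, 1.0, -1.0],
    [0, 1.0, -1.0],
    [0, 1.0, -1.0]
  ],
  "rotation": [
    [0, 0, -0.118],
    [0, 0, -0.118],
    [0, 0, -0.118],
    [0, 0, -0.118],
    [0, 0, -0.118],
    [0, 0, -0.118],
    [0, 0, -0.118],
    [0, 0, -0.118]
  ],
  "hand": [0.85, 0.85, 0.85, 0.85, 0.85, 0.85, 0.85, 0.85]
}}

```text
t: 7.28
position: [378.4, 186.1, 245.1]
tcp_rot: [0.211, 0.675, -0.21, 0.675]
ft_force: [0.4, 0.2, 0.5]
grip_width: 0.85
```

{"fn": "drive_tool", "kwargs": {
  "travel": [
    [0.66, 0.78, -0.88],
    [0.66, 0.78, -0.88],
    [0.66, 0.78, -0.88],
    [0.66, 0.78, -0.88],
    [0.66, 0.78, -0.88],
    [0.66, 0.78, -0.88],
    [0.66, 0.78, -0.88],
    [0.66, 0.78, -0.88]
  ],
  "rotation": [
    [0, 0, -0.118],
    [0, 0, -0.118],
    [0, 0, -0.118],
    [0, 0, -0.118],
    [0.0525, -0.099, 0],
    [0.0525, -0.099, 0],
    [0.0525, -0.099, 0],
    [0.0525, -0.099, 0]
  ],
  "hand": [0.85, 0.85, 0.85, 0.85, 0.85, 0.85, 0.85, 0.85]
}}

```text
t: 7.95
position: [431.8, 248.3, 175.4]
tcp_rot: [0.488, 0.509, -0.216, 0.676]
ft_force: [0.7, 0.9, -0.2]
grip_width: 0.851
```

{"fn": "drive_tool", "kwargs": {
  "travel": [
    [0.66, 0.78, -0.88],
    [0.66, 0.78, -0.88],
    [0.66, 0.78, -0.88],
    [0.66, 0.78, -0.88]
  ],
  "rotation": [
    [0.0525, -0.099, 0],
    [0.0525, -0.099, 0],
    [0.0525, -0.099, 0],
    [0, 0, 0]
  ],
  "hand": [0.85, 0.85, 0.85, 0.85]
}}

```text
t: 8.28
position: [449.3, 279.3, 148.8]
tcp_rot: [0.543, 0.46, -0.128, 0.691]
ft_force: [0.8, -0.2, -0.1]
grip_width: 0.85
```

```bash
cat >> m2.py <<'E'
from scipy.spatial.transform import Rotation as Rn
M=Rn.from_quat(s['tcp_rot']).as_matrix(); print(M.round(3)); x=M[:,0]
print('heading',np.degrees(np.arctan2(x[1],x[0])),'pitch',np.degrees(np.arcsin(-x[2])),'z az',np.degrees(np.arctan2(-M[0,2],M[1,2])), 'roll z', M[2,2])
E
python3 m2.py 5
```

```text
8.2833 [449.3 279.3 148.8] [0.24 0.26 1.99 0.7  0.29 0.68] 0.8496619843071677 [ 0.77102782 -0.24928652 -0.14645098]
wrist [ 268  160   46   55 2268] 1388 med [535.5 320.3  63.3] rect [537.4 321.6] [41.3 40. ] 27.4 z [61.5 63.3 64.2]
scene [336 294  21  25 368] 203 med [539.1 323.3  62.4] rect [539. 323.] [41.6 36. ] 26.7 z [59.8 62.4 64.9]
[[ 0.545  0.676  0.497]
 [ 0.323  0.378 -0.868]
 [-0.774  0.633 -0.012]]
heading 30.642764856759165 pitch 50.696384612696555 z az -150.21840361956666 roll z -0.012302286444664301
```

View pics/w5.png

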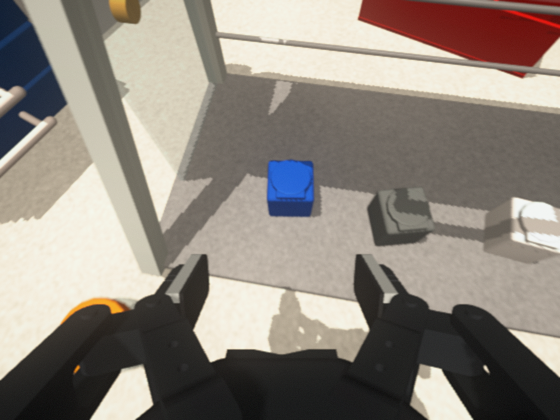

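View pics/s5.png

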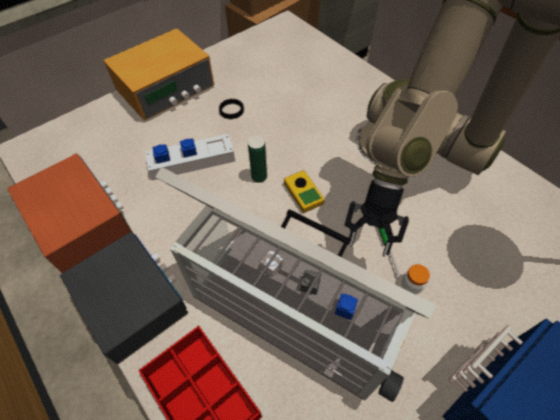

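```bash
cat > fit.py <<'E'
from h import *
from scipy.optimize import least_squares
from scipy.spatial.transform import Rotation as Rn
D=[(.381,1.298,231.0,498.8,230.7),(.29,1.56,359.8,313.9,191.2),(.39,1.64,455,172.9,119.9),(.43,1.15,546.1,206.9,257),(.3,1.15,499.1,189.7,325.4)]
def wr(p,j2,j3):
    a,L1,L2,e,d,T=p; s=j2+j3
    return np.array([a+L1*np.sin(j2)+L2*np.sin(s)+e*np.cos(s), d+L1*np.cos(j2)+L2*np.cos(s)-e*np.sin(s)])
s=manip.state(); q=s['joint_positions']; M=Rn.from_quat(s['tcp_rot']).as_matrix()
def f(p):
    o=[]
    for j2,j3,x,y,z in D:
        w=wr(p,j2,j3); o+=[w[0]-np.hypot(x,y), w[1]-p[5]-z]
    W=s['position']-p[5]*M[:,0]; w=wr(p,q[1],q[2]); o+=[3*(w[0]-np.hypot(W[0],W[1])),3*(w[1]-W[2])]
    o+=[.05*(p[0]),.03*(p[3]),.03*(p[1]-p[2])]
    return o
r=least_squares(f,[0,400,400,0,300,250]); p=r.x; print(p.round(1),np.round(r.fun,1))
np.save('p.npy',p)
from math import *
for name,g,az in (('pick',np.array([538,322,49.]),28),('bay',np.array([487,-324,76.]),-22),('bayup',np.array([487,-324,180.]),-22)):
  for pitch in (30,40,45,50,55,60,65,70):
    h=np.array([cos(radians(az)),sin(radians(az)),0]); x=h*cos(radians(pitch))-np.array([0,0,sin(radians(pitch))])
    W=g+23*x-p[5]*x; rr=hypot(W[0],W[1]); th=atan2(W[1],W[0])
    sol=least_squares(lambda j:wr(p,*j)-[rr,W[2]],[.3,2.])
    j2,j3=sol.x; fp=j2+j3-pi/2; fd=np.array([cos(fp)*cos(th),cos(fp)*sin(th),-sin(fp)])
    print(name,pitch,'W',W.round(),'j',round(th,2),sol.x.round(2),sol.cost.round(2),'fore pitch',round(degrees(fp)),'j5',round(acos(fd@x),2))
E
python3 fit.py
```

```text
[ 23.4 505.1 351.5 101.6 163.7 262.1] [-0.   0.8  0.2 -0.1 -1.3  2.   0.5 -1.1 -0.1  0.2  0.2 -0.6  1.2  3.
  4.6]
pick 30 W [355. 225. 169.] j 0.56 [0.76 1.97] 0.0 fore pitch 66 j5 0.63
pick 40 W [376. 236. 203.] j 0.56 [0.69 1.9 ] 0.0 fore pitch 58 j5 0.32
pick 45 W [389. 243. 218.] j 0.56 [0.66 1.85] 0.0 fore pitch 54 j5 0.16
pick 50 W [402. 250. 232.] j 0.56 [0.64 1.8 ] 0.0 fore pitch 50 j5 0.04
pick 55 W [417. 258. 245.] j 0.55 [0.63 1.75] 0.0 fore pitch 47 j5 0.15
pick 60 W [432. 266. 256.] j 0.55 [0.63 1.7 ] 0.0 fore pitch 43 j5 0.29
pick 65 W [449. 275. 266.] j 0.55 [0.64 1.64] 0.0 fore pitch 40 j5 0.43
pick 70 W [466. 284. 274.] j 0.55 [0.65 1.58] 0.0 fore pitch 37 j5 0.57
bay 30 W [ 295. -246.  196.] j -0.7 [0.67 2.06] 0.0 fore pitch 67 j5 0.67
bay 40 W [ 317. -255.  230.] j -0.68 [0.6  1.99] 0.0 fore pitch 58 j5 0.37
bay 45 W [ 330. -261.  245.] j -0.67 [0.57 1.94] 0.0 fore pitch 54 j5 0.24
bay 50 W [ 345. -266.  259.] j -0.66 [0.55 1.89] 0.0 fore pitch 50 j5 0.18
bay 55 W [ 360. -273.  272.] j -0.65 [0.54 1.84] 0.0 fore pitch 47 j5 0.22
bay 60 W [ 376. -279.  283.] j -0.64 [0.54 1.79] 0.0 fore pitch 43 j5 0.33
bay 65 W [ 393. -286.  293.] j -0.63 [0.54 1.73] 0.0 fore pitch 40 j5 0.46
bay 70 W [ 411. -293.  301.] j -0.62 [0.55 1.67] 0.0 fore pitch 37 j5 0.58
bayup 30 W [ 295. -246.  300.] j -0.7 [0.41 2.  ] 0.0 fore pitch 48 j5 0.39
bayup 40 W [ 317. -255.  334.] j -0.68 [0.36 1.9 ] 0.0 fore pitch 40 j5 0.23
bayup 45 W [ 330. -261.  349.] j -0.67 [0.35 1.85] 0.0 fore pitch 36 j5 0.27
bayup 50 W [ 345. -266.  363.] j -0.66 [0.35 1.8 ] 0.0 fore pitch 33 j5 0.36
bayup 55 W [ 360. -273.  376.] j -0.65 [0.35 1.74] 0.0 fore pitch 30 j5 0.48
bayup 60 W [ 376. -279.  387.] j -0.64 [0.36 1.68] 0.0 fore pitch 27 j5 0.6
bayup 65 W [ 393. -286.  397.] j -0.63 [0.37 1.62] 0.0 fore pitch 24 j5 0.73
bayup 70 W [ 411. -293.  405.] j -0.62 [0.39 1.56] 0.0 fore pitch 22 j5 0.85
```

Run:
```python
import cv2
a=cv2.imread('pics/s5.png')[60:270,300:480]; b=cv2.imread('pics/s4.png')[40:220,280:440]
cv2.imwrite('pics/z5.png',cv2.hconcat([cv2.resize(a,(400,500),interpolation=2),cv2.resize(b,(400,500),interpolation=2)]))
```

```text
(no output)
```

View pics/z5.png

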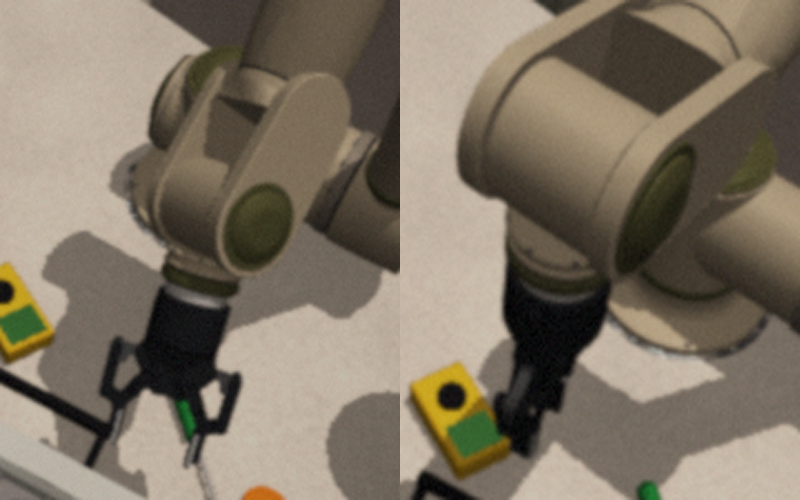

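```bash
cat > go.py <<'E'
from h import *
from scipy.spatial.transform import Rotation as Rn
from math import *
def target(az,pitch):
    a,p=radians(az),radians(pitch); x=np.array([cos(a)*cos(p),sin(a)*cos(p),-sin(p)]); y=np.array([cos(a)*sin(p),sin(a)*sin(p),cos(p)])
    return np.c_[x,y,np.cross(x,y)]
def delta(g,az,pitch,back=23,extra=0):
    T=target(az,pitch); s=manip.state(); C=Rn.from_quat(s['tcp_rot']).as_matrix()
    rv=Rn.from_matrix(T@C.T).as_rotvec(); tcp=np.array(g)+(back-extra)*T[:,0]
    print('t',s['t'],'tcp now',s['position'].round(1),'want',tcp.round(1),'dcm',((tcp-s['position'])/10).round(2),'rv',rv.round(3),'j',s['joint_positions'].round(2),'F',s['ft_force'].round(1),'grip',round(s['grip_width'],3),'x',T[:,0].round(3))
E
python3 - <<'E'
from go import *
delta((538,322,49),28,60,extra=110)
delta((538,322,49),28,60)
E
```

```text
t 8.3833 tcp now [450.6 279.9 148.4] want [499.6 301.6 124.3] dcm [ 4.9   2.17 -2.4 ] rv [-0.088  0.134 -0.03 ] j [0.24 0.26 1.99 0.69 0.29 0.69] F [ 1.2  0.3 -0.7] grip 0.848 x [ 0.441  0.235 -0.866]
t 8.3833 tcp now [450.6 279.9 148.4] want [548.2 327.4  29.1] dcm [  9.76   4.75 -11.93] rv [-0.088  0.134 -0.03 ] j [0.24 0.26 1.99 0.69 0.29 0.69] F [ 1.2  0.3 -0.7] grip 0.848 x [ 0.441  0.235 -0.866]
```

{"fn": "drive_tool", "kwargs": {
  "travel": [
    [1.2, 0.54, -0.6],
    [1.2, 0.54, -0.6],
    [1.2, 0.54, -0.6],
    [1.2, 0.54, -0.6],
    [0, 0, 0]
  ],
  "rotation": [
    [-0.022, 0.033, -0.008],
    [-0.022, 0.033, -0.008],
    [-0.022, 0.034, -0.007],
    [-0.022, 0.034, -0.007],
    [0, 0, 0]
  ],
  "hand": [0.85, 0.85, 0.85, 0.85, 0.85]
}}

```text
t: 8.8
position: [500.8, 301.6, 126.0]
tcp_rot: [0.509, 0.49, -0.194, 0.681]
ft_force: [0.6, -0.2, 0.0]
grip_width: 0.853
```

```bash
python3 m2.py 6
python3 - <<'E'
from go import *
delta((538,322,49),28,60)
E
```

```text
8.8 [500.8 301.6 126. ] [0.3  0.39 1.76 0.2  0.48 1.22] 0.8525503981491055 [ 0.59168467 -0.17718477  0.0112572 ]
wrist [ 254  188   55   57 2956] 2111 med [536.3 320.9  63.4] rect [537.7 322.2] [40.9 40.6] 28.6 z [61.9 63.4 64.3]
scene [336 294  21  25 368] 204 med [539.  322.7  62.4] rect [540.  322.7] [43. 39.] 29.7 z [59.6 62.4 64.4]
[[ 0.445  0.763  0.469]
 [ 0.234  0.407 -0.883]
 [-0.865  0.502  0.002]]
heading 27.75301029364089 pitch 59.83789341763654 z az -152.028117087627 roll z 0.002219929111946628
t 8.9 tcp now [498.  300.9 125.5] want [548.2 327.4  29.1] dcm [ 5.01  2.65 -9.64] rv [-0.     0.002 -0.001] j [0.3  0.39 1.77 0.21 0.48 1.22] F [-1.2 -0.4 -0.2] grip 0.853 x [ 0.441  0.235 -0.866]
```

View pics/w6.png

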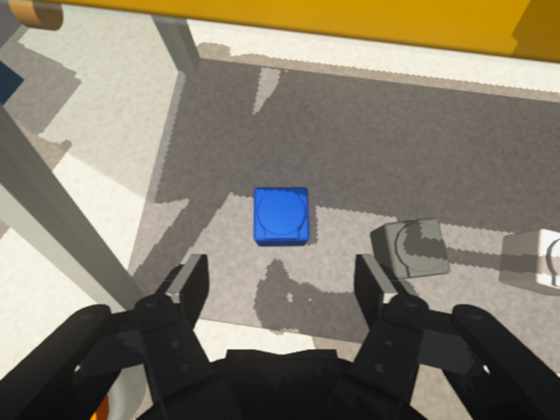

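The wrist view shows the blue socket square to the jaws at (281,215), centred on column 281 between the tips. Going in.

{"fn": "drive_tool", "kwargs": {
  "travel": [
    [0.9, 0.48, -1.7],
    [0.9, 0.48, -1.7],
    [0.9, 0.48, -1.7],
    [0.9, 0.48, -1.7],
    [0.7, 0.37, -1.4],
    [0.7, 0.36, -1.44],
    [0, 0, 0],
    [0, 0, 0]
  ],
  "rotation": [
    [0, 0, 0],
    [0, 0, 0],
    [0, 0, 0],
    [0, 0, 0],
    [0, 0, 0],
    [0, 0, 0],
    [0, 0, 0],
    [0, 0, 0]
  ],
  "hand": [0.85, 0.85, 0.85, 0.85, 0.85, 0.85, 0.85, 0.85]
}}

```text
t: 9.57
position: [547.2, 327.0, 28.8]
tcp_rot: [0.509, 0.491, -0.195, 0.68]
ft_force: [0.2, 0.8, 0.6]
grip_width: 0.856
```

Run:
```python
from go import *
delta((538,322,49),28,60)
cam('wrist','w7.png'); cam('scene','s7.png')
```

```text
t 9.5667 tcp now [547.2 327.   28.8] want [548.2 327.4  29.1] dcm [0.1  0.04 0.02] rv [ 0.     0.001 -0.   ] j [0.32 0.62 1.71 0.28 0.31 1.15] F [0.2 0.8 0.6] grip 0.856 x [ 0.441  0.235 -0.866]
```

View pics/w7.png

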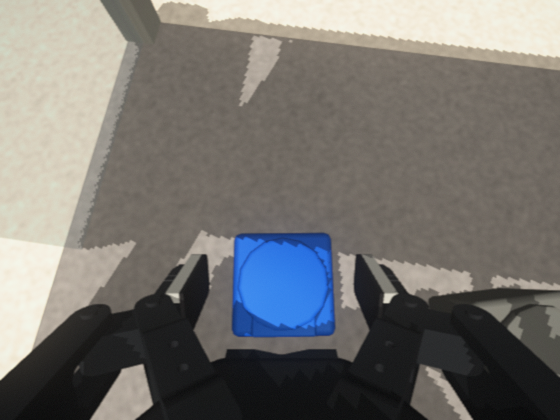

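View pics/s7.png

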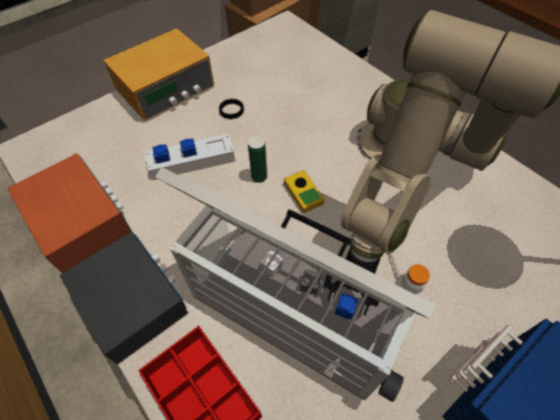

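The socket is centred between the pads (columns 233–335, tips at 208 and 355). Closing.

{"fn": "drive_tool", "kwargs": {
  "travel": [
    [0, 0, 0],
    [0, 0, 0],
    [0, 0, 0],
    [0, 0, 0],
    [0, 0, 0]
  ],
  "rotation": [
    [0, 0, 0],
    [0, 0, 0],
    [0, 0, 0],
    [0, 0, 0],
    [0, 0, 0]
  ],
  "hand": [0, 0, 0, 0, 0]
}}

```text
t: 10.08
position: [548.1, 327.5, 30.0]
tcp_rot: [0.509, 0.49, -0.194, 0.68]
ft_force: [-4.1, -1.5, 6.8]
grip_width: 0.503
```

Run:
```python
from go import *
delta((538,322,49),28,60)
cam('wrist','w8.png')
```

```text
t 10.0833 tcp now [548.1 327.5  30. ] want [548.2 327.4  29.1] dcm [ 0.   -0.01 -0.09] rv [-0.001  0.003 -0.   ] j [0.32 0.62 1.71 0.28 0.31 1.15] F [-4.1 -1.5  6.8] grip 0.503 x [ 0.441  0.235 -0.866]
```

View pics/w8.png

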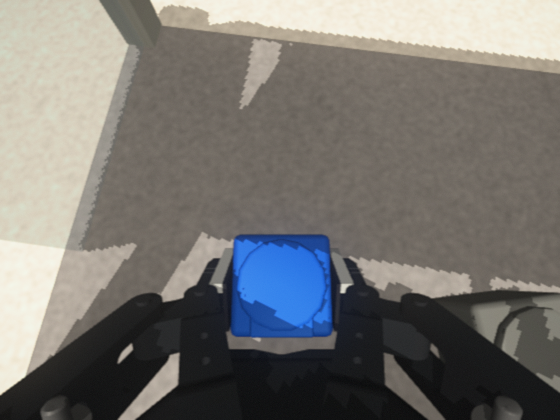

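{"fn": "drive_tool", "kwargs": {
  "travel": [
    [-0.2, -0.1, 0.5],
    [-0.75, -0.4, 1.4],
    [-0.75, -0.4, 1.4],
    [-0.75, -0.4, 1.4],
    [-0.75, -0.4, 1.4],
    [-1.2, -0.5, 1.2],
    [-1.8, -0.7, 1.0],
    [-2.2, -0.8, 1.0]
  ],
  "rotation": [
    [0, 0, 0],
    [0, 0, 0],
    [0, 0, 0],
    [0, 0, 0],
    [0, 0, 0],
    [0, 0, 0],
    [0, 0, 0],
    [0, 0, 0]
  ],
  "hand": [0, 0, 0, 0, 0, 0, 0, 0]
}}

```text
t: 10.8
position: [463.5, 290.1, 122.6]
tcp_rot: [0.509, 0.49, -0.194, 0.68]
ft_force: [0.2, 0.3, -0.2]
grip_width: 0.504
```

Run:
```python
from go import *
delta((487,-324,180),-22,62)
cam('wrist','w9.png');c=cam('scene','s9.png')
```

```text
t 10.8 tcp now [463.5 290.1 122.6] want [ 497.  -328.   159.7] dcm [  3.35 -61.81   3.71] rv [-0.001  0.039 -0.873] j [0.3  0.34 1.86 0.23 0.43 1.19] F [ 0.2  0.3 -0.2] grip 0.504 x [ 0.435 -0.176 -0.883]
```

View pics/s9.png

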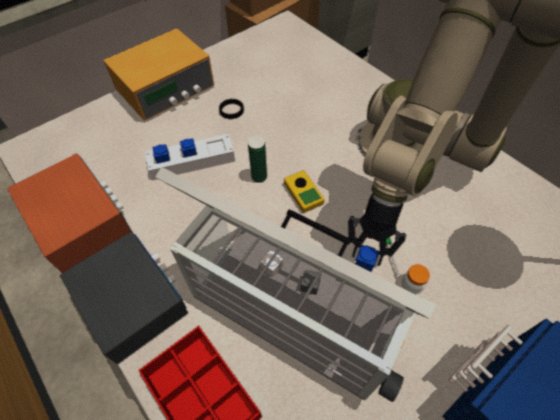

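View pics/w9.png

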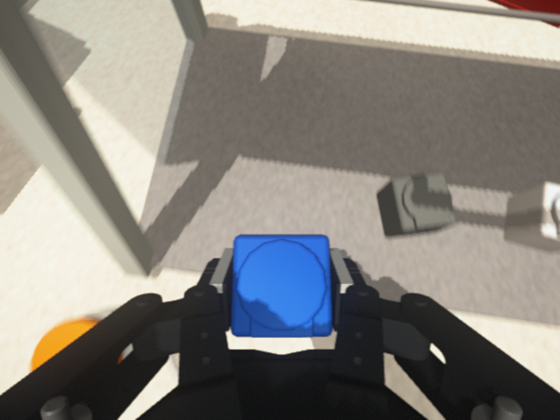

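The module is out and held squarely (wrist view: (281,285)). Carrying it over to the strip, high enough to clear the can.

{"fn": "drive_tool", "kwargs": {
  "travel": [
    [-1.04, -2.2, 1.46],
    [-1.04, -2.4, 1.46],
    [-1.04, -2.4, 1.46],
    [-1.04, -2.4, 1.46],
    [-1.04, -2.4, 1.46],
    [-1.04, -2.4, 1.46],
    [-1.04, -2.4, 1.46],
    [-1.04, -2.4, 1.46]
  ],
  "rotation": [
    [0, 0, -0.055],
    [0, 0, -0.055],
    [0, 0, -0.055],
    [0, 0, -0.055],
    [0, 0, -0.055],
    [0, 0, -0.055],
    [0, 0, -0.055],
    [0, 0, -0.055]
  ],
  "hand": [0, 0, 0, 0, 0, 0, 0, 0]
}}

```text
t: 11.57
position: [380.1, 99.5, 239.3]
tcp_rot: [0.604, 0.367, -0.339, 0.621]
ft_force: [1.2, 0.0, -1.0]
grip_width: 0.508
```

{"fn": "drive_tool", "kwargs": {
  "travel": [
    [0.25, -3.25, 0.2],
    [0.25, -3.25, 0.2],
    [0.25, -3.25, 0.2],
    [0.25, -3.25, 0.2],
    [0.25, -3.25, 0.2],
    [0.25, -3.25, 0.2],
    [0.25, -3.25, 0.2],
    [0.25, -3.25, 0.2]
  ],
  "rotation": [
    [0, 0, -0.055],
    [0, 0, -0.055],
    [0, 0, -0.055],
    [0, 0, -0.055],
    [0, 0, -0.055],
    [0, 0, -0.055],
    [0, 0, -0.055],
    [0, 0, -0.055]
  ],
  "hand": [0, 0, 0, 0, 0, 0, 0, 0]
}}

```text
t: 12.23
position: [400.5, -161.6, 254.8]
tcp_rot: [0.67, 0.226, -0.466, 0.532]
ft_force: [0.8, 0.2, -0.0]
grip_width: 0.505
```

```bash
cat > m3.py <<'E'
from go import *
import sys
tag=sys.argv[1]
w=cam('wrist','w%s.png'%tag); sc=cam('scene','s%s.png'%tag); tp=cam('top','t%s.png'%tag)
C=[]
for n,c in (('wrist',w),('scene',sc),('top',tp)):
    hsv=cv2.cvtColor(c['image'],cv2.COLOR_RGB2HSV)
    b=(hsv[...,0]>100)&(hsv[...,0]<128)&(hsv[...,1]>150)&(hsv[...,2]>50)
    nl,lab,st,ce=cv2.connectedComponentsWithStats(b.astype(np.uint8))
    for i in range(1,nl):
        if st[i,4]<60: continue
        p=cloud(c,lab==i); m=np.median(p,0)
        if not (380<m[0]<700 and m[1]<-100): continue
        zt=np.percentile(p[:,2],80); t=p[p[:,2]>zt-6]
        r=cv2.minAreaRect(t[:,:2].astype(np.float32)); print(n,'blue',st[i],len(t),'med',np.median(t,0).round(1),'rect',np.round(r[0],1),np.round(r[1],1),round(r[2],1),'mid',((t.min(0)+t.max(0))/2).round(1))
    P=cloud(c); 
    k=(c['image'].min(2)>100)if n!='top' else (c['image'].min(2)>85)
    q=cloud(c,k); q=q[(q[:,2]>44)&(q[:,2]<56)&(q[:,0]>400)&(q[:,0]<740)&(q[:,1]<-240)&(q[:,1]>-460)]
    if len(q)>50:
        r=cv2.minAreaRect(q[:,:2].astype(np.float32)); print(n,'strip',len(q),np.round(r[0],1),np.round(r[1],1),round(r[2],1))
    for x in trace('strip',c)[:1]:
        p=cloud(c,x['pixels']); p=p[(p[:,2]>44)&(p[:,2]<56)]
        if len(p)>30:
            r=cv2.minAreaRect(p[:,:2].astype(np.float32)); print(n,'trace strip',x['score'],len(p),np.round(r[0],1),np.round(r[1],1),round(r[2],1))
delta((487,-324,180),-22,60)
E
python3 m3.py 10
```

```text
wrist blue [357  16  30  28 711] 616 med [ 641.1 -389.2   91.4] rect [ 642.5 -390.5] [38.1 39.5] 66.5 mid [ 642.8 -390.2   89.6]
wrist blue [360  71  32  30 840] 733 med [ 563.9 -356.1   91.4] rect [ 565.4 -357.5] [38.3 40.5] 67.7 mid [ 564.7 -357.5   89.8]
wrist blue [ 230  235  103  102 9905] 7664 med [ 388.8 -156.4  288.2] rect [ 390.8 -156.9] [42.  41.9] 66.8 mid [ 390.1 -156.8  286.8]
wrist strip 6263 [ 566.5 -358.4] [ 80.9 270.6] 67.2
wrist trace strip 0.69 6270 [ 566.4 -358.4] [ 80.9 270.5] 67.2
scene blue [260  96  14  24 159] 101 med [ 397.2 -164.   287.9] rect [ 398.  -164.9] [46.  33.7] 21.5 mid [ 395.6 -165.7  287. ]
scene blue [181 139  15  17 186] 98 med [ 568.7 -351.6   89.4] rect [ 569.1 -353.5] [37.2 36.3] 65.7 mid [ 569.4 -351.6   89.9]
scene blue [153 145  16  17 204] 118 med [ 645.9 -384.6   89.3] rect [ 645.9 -385.3] [40.6 38.9] 65.5 mid [ 646.8 -386.6   88.6]
scene strip 1085 [ 566.7 -357.3] [ 88.  269.8] 67.4
scene trace strip 0.73 1101 [ 566.4 -356.9] [ 87.5 268.3] 67.4
top blue [395 151  17  17 184] 141 med [ 643.4 -388.2   89. ] rect [ 643.5 -387.3] [38.5 37.3] 71.7 mid [ 642.  -386.7   89.1]
top blue [385 178  17  17 193] 151 med [ 565.8 -354.8   89.2] rect [ 566.4 -355. ] [38.7 38.4] 66.4 mid [ 565.7 -356.3   89.5]
top blue [332 232  17  16 183] 152 med [ 396.6 -160.9  286.4] rect [ 397.4 -159.8] [39.8 27.8] 64.4 mid [ 397.8 -162.3  285.8]
top strip 1513 [ 568.5 -356.2] [ 81.1 271.9] 67.4
top trace strip 0.66 1530 [ 567.6 -355.7] [ 81.2 269.9] 67.4
t 12.5333 tcp now [ 400.6 -158.8  254.4] want [ 497.7 -328.3  160.1] dcm [  9.71 -16.95  -9.43] rv [0.001 0.001 0.006] j [-0.77 -0.07  1.89  0.25  0.84  1.06] F [ 0.3 -0.4 -0.7] grip 0.502 x [ 0.464 -0.187 -0.866]
```

View pics/w10.png

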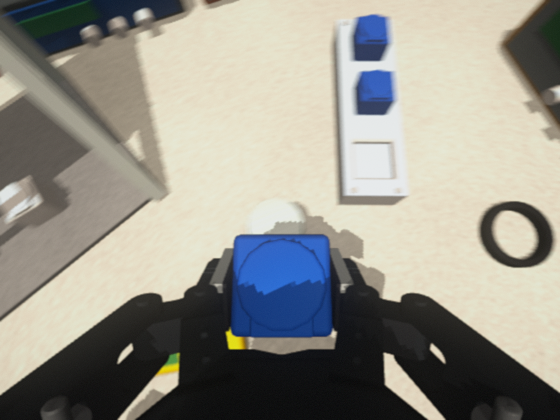

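View pics/s10.png

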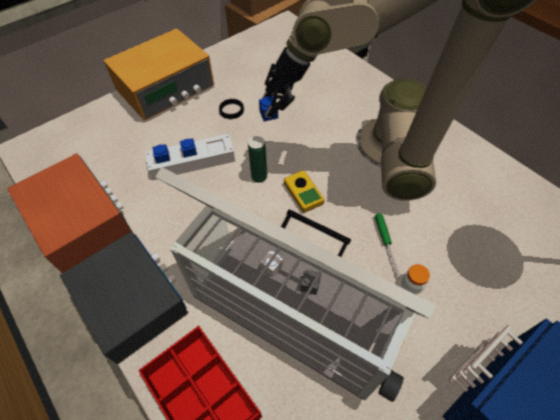

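All three cameras agree on the strip: centre about (567,-357), yaw -22.7°, so the bay is at about (488,-324.7). Moving above it.

{"fn": "drive_tool", "kwargs": {
  "travel": [
    [1.2, -2.5, 0],
    [1.2, -2.5, 0],
    [1.2, -2.5, 0],
    [1.2, -2.5, -1.2],
    [1.3, -2.3, -2.5],
    [1.3, -2.3, -3.0],
    [1.2, -1.2, -3.0],
    [1.2, -1.2, -2.0]
  ],
  "rotation": [
    [0, 0, -0.003],
    [0, 0, -0.003],
    [0, 0, 0],
    [0, 0, 0],
    [0, 0, 0],
    [0, 0, 0],
    [0, 0, 0],
    [0, 0, 0]
  ],
  "hand": [0, 0, 0, 0, 0, 0, 0, 0]
}}

```text
t: 13.2
position: [498.9, -328.7, 134.7]
tcp_rot: [0.67, 0.227, -0.467, 0.53]
ft_force: [0.2, -0.4, -0.3]
grip_width: 0.506
```

{"fn": "drive_tool", "kwargs": {
  "travel": [
    [0, 0, -2.0],
    [0, 0, 0]
  ],
  "rotation": [
    [0, 0, 0],
    [0, 0, 0]
  ],
  "hand": [0, 0]
}}

```text
t: 13.37
position: [498.3, -327.5, 113.6]
tcp_rot: [0.67, 0.228, -0.467, 0.529]
ft_force: [0.1, 0.4, -1.4]
grip_width: 0.504
```

```bash
python3 m3.py 11
python3 - <<'E'
from go import *
delta((488,-324.7,76),-22.7,60)
E
```

```text
wrist blue [ 256   20   57   54 2681] 2107 med [ 641.5 -389.6   91.4] rect [ 643.6 -390.2] [40.8 41.2] 67.8 mid [ 644.8 -390.4   89.5]
wrist blue [ 254  124   62   60 3522] 2793 med [ 563.8 -357.    91.3] rect [ 565.8 -357.6] [41.  41.4] 67.1 mid [ 565.8 -357.5   89.7]
wrist blue [ 230  236  103  101 9842] 7625 med [ 486.5 -322.3  147. ] rect [ 488.3 -322.9] [41.9 41.1] 66.3 mid [ 488.3 -322.9  145.3]
wrist strip 13330 [ 567.5 -358.5] [ 80.2 269.9] 67.2
wrist trace strip 0.7 13323 [ 567.5 -358.5] [ 80.2 269.9] 67.2
scene blue [205 120   9  13  79] 66 med [ 496.4 -324.2  147.6] rect [ 496.7 -323.8] [39.  25.5] 59.0 mid [ 496.4 -320.7  152. ]
scene blue [181 139  15  17 186] 95 med [ 569.3 -353.8   89.9] rect [ 569.1 -353.6] [35.1 36.2] 68.3 mid [ 569.4 -354.1   89.7]
scene blue [154 145  15  17 204] 120 med [ 646.6 -384.1   88.8] rect [ 645.2 -386. ] [38.6 39.7] 60.4 mid [ 648.4 -385.    89.8]
scene strip 992 [ 566.7 -357.5] [ 88.2 269.8] 66.3
scene trace strip 0.61 1096 [ 566.8 -357.3] [ 88.4 269.8] 66.5
top blue [395 151  17  17 185] 141 med [ 643.9 -387.5   89. ] rect [ 643.8 -386.3] [38.2 39.6] 71.5 mid [ 643.3 -386.8   90.3]
top blue [385 178  17  17 196] 164 med [ 565.6 -354.4   88.2] rect [ 566.  -354.4] [40.5 39. ] 67.6 mid [ 565.9 -354.4   89.5]
top blue [384 201  15   9  92] 72 med [ 497.3 -324.4  148.6] rect [ 497.5 -326.3] [36.5 19.8] 76.1 mid [ 499.9 -325.4  149.2]
top strip 1023 [ 569.  -356.9] [ 81.  268.9] 67.5
top trace strip 0.74 1057 [ 568.5 -356.2] [ 81.6 270.2] 67.3
t 13.6667 tcp now [ 499.1 -329.4  119.4] want [ 497.7 -328.3  160.1] dcm [-0.14  0.11  4.07] rv [0.003 0.003 0.013] j [-0.89  0.42  1.73  0.46  0.56  0.74] F [-0.4 -0.4 -0.8] grip 0.509 x [ 0.464 -0.187 -0.866]
t 13.6667 tcp now [ 499.1 -329.4  119.4] want [ 498.6 -329.1   56.1] dcm [-0.05  0.03 -6.33] rv [0.003 0.003 0.   ] j [-0.89  0.42  1.73  0.46  0.56  0.74] F [-0.4 -0.4 -0.8] grip 0.509 x [ 0.461 -0.193 -0.866]
```

View pics/w11.png

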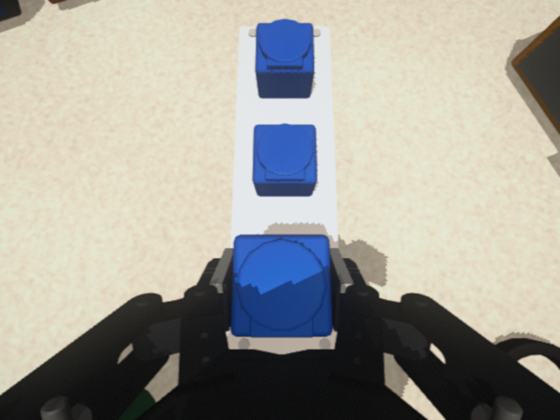

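View pics/s11.png

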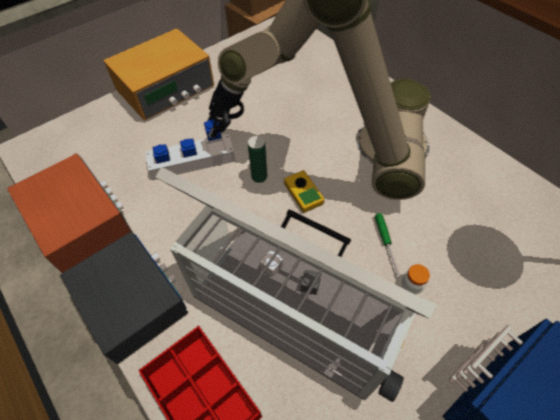

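The module is above the bay and square to it, within about 1 mm by the wrist-relative measurement. Descending.

{"fn": "drive_tool", "kwargs": {
  "travel": [
    [0, 0, -1.5],
    [-0.05, -0.04, -1.5],
    [0, 0, -1.0],
    [0, 0, -0.5],
    [0, 0, 0]
  ],
  "rotation": [
    [0.003, 0.003, 0],
    [0, 0, 0],
    [0, 0, 0],
    [0, 0, 0],
    [0, 0, 0]
  ],
  "hand": [0, 0, 0, 0, 0]
}}

```text
t: 14.08
position: [498.1, -329.8, 72.5]
tcp_rot: [0.67, 0.227, -0.468, 0.53]
ft_force: [-0.4, -0.1, -0.4]
grip_width: 0.501
```

```bash
python3 m3.py 12|grep -v top
python3 - <<'E'
from go import *
delta((488,-324.7,76),-22.7,60)
import cv2
a=cv2.imread('pics/s12.png')[100:190,140:260]
cv2.imwrite('pics/z12.png',cv2.resize(a,None,fx=6,fy=6,interpolation=2))
E
```

```text
wrist blue [ 246    0   70   45 2321] 1533 med [ 629.9 -384.5   90.3] rect [ 633.2 -385.7] [41.3 19.7] 66.2 mid [ 634.2 -386.6   89. ]
wrist blue [ 242   88   78   75 5395] 4211 med [ 563.4 -356.9   91.3] rect [ 565.4 -357.4] [41.  41.3] 67.1 mid [ 566.2 -357.4   89.9]
wrist blue [ 230  236  103  101 9838] 7648 med [ 486.3 -324.5  105.9] rect [ 488.2 -325.1] [42.4 41.4] 67.4 mid [ 487.9 -325.   104.4]
wrist strip 18305 [ 565.5 -357.7] [ 80.4 245.2] 67.2
wrist trace strip 0.76 18567 [ 565.5 -357.7] [ 80.4 245.2] 67.2
scene blue [207 129   9  14  80] 65 med [ 494.4 -326.2  105.7] rect [ 494.9 -327.1] [45.  26.1] 59.8 mid [ 495.2 -324.4  111.5]
scene blue [181 139  15  17 186] 101 med [ 569.1 -352.7   89.6] rect [ 569.4 -353.1] [36.3 36.5] 60.9 mid [ 570.2 -352.9   89.2]
scene blue [153 145  16  17 204] 114 med [ 645.5 -384.5   89.2] rect [ 647.3 -386.2] [39.  39.8] 75.3 mid [ 647.4 -385.4   89.3]
scene strip 948 [ 567.1 -357.3] [ 85.8 270.1] 66.9
scene trace strip 0.71 1039 [ 567.3 -356.9] [ 87.4 270.4] 66.3
t 14.3833 tcp now [ 498.4 -330.2   73.4] want [ 497.7 -328.3  160.1] dcm [-0.08  0.18  8.67] rv [-0.001 -0.001  0.013] j [-0.89  0.5   1.78  0.56  0.46  0.63] F [ 0.2  0.8 -0.9] grip 0.505 x [ 0.464 -0.187 -0.866]
t 14.3833 tcp now [ 498.4 -330.2   73.4] want [ 498.6 -329.1   56.1] dcm [ 0.02  0.1  -1.73] rv [-0.001 -0.001  0.001] j [-0.89  0.5   1.78  0.56  0.46  0.63] F [ 0.2  0.8 -0.9] grip 0.505 x [ 0.461 -0.193 -0.866]
```

View pics/w12.png

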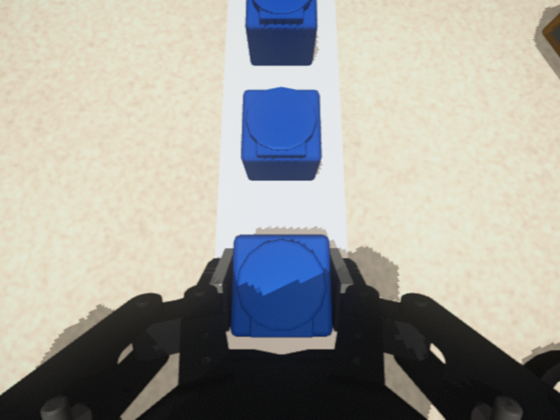

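View pics/z12.png

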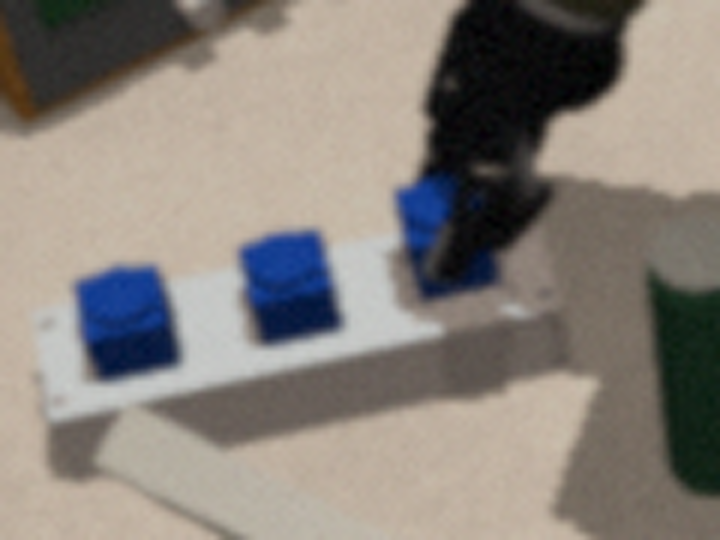

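The wrist view puts the held module 83.7 mm from its neighbour along the strip (85 wanted) and laterally in line. Small correction, then slow insertion.

{"fn": "drive_tool", "kwargs": {
  "travel": [
    [-0.07, 0.05, -0.3],
    [0, 0, -0.4],
    [0, 0, -0.4],
    [0, 0, -0.2],
    [0, 0, -0.2],
    [0, 0, 0]
  ],
  "rotation": [
    [0, 0, 0],
    [0, 0, 0],
    [0, 0, 0],
    [0, 0, 0],
    [0, 0, 0],
    [0, 0, 0]
  ],
  "hand": [0, 0, 0, 0, 0, 0]
}}

```text
t: 14.88
position: [497.6, -329.5, 58.0]
tcp_rot: [0.67, 0.226, -0.468, 0.53]
ft_force: [-1.8, 2.6, 4.8]
grip_width: 0.506
```

```bash
python3 m3.py 13|grep wrist
python3 - <<'E'
from go import *
delta((488,-324.7,76),-22.7,60)
E
```

```text
wrist blue [ 244    0   75   40 1592] 951 med [ 624.8 -383.4   83.8] rect [ 625.6 -382.6] [41.1  5.3] 67.3 mid [ 626.  -383.    83.3]
wrist blue [ 238   69   86   83 6460] 5084 med [ 563.2 -356.7   91.3] rect [ 565.5 -357.2] [41.1 41.1] 67.2 mid [ 565.7 -357.4   89.6]
wrist blue [ 230  236  103  101 9855] 7668 med [ 485.9 -324.3   91.4] rect [ 487.8 -324.8] [42.7 41.1] 67.7 mid [ 487.8 -324.6   89.8]
wrist strip 20328 [ 559.1 -354.9] [ 80.3 225.9] 67.2
wrist trace strip 0.88 20623 [ 559.1 -354.9] [ 80.3 225.9] 67.2
t 15.1833 tcp now [ 497.7 -329.5   58. ] want [ 498.6 -329.1   56.1] dcm [ 0.1   0.04 -0.19] rv [-0.001 -0.001  0.001] j [-0.89  0.52  1.79  0.61  0.42  0.57] F [-1.8  2.1  4.2] grip 0.505 x [ 0.461 -0.193 -0.866]
```

The held module's top (91.4) now matches its neighbour (91.3), with light contact, so it is seated. Releasing and backing off along the tool axis.

{"fn": "drive_tool", "kwargs": {
  "travel": [
    [0, 0, 0],
    [0, 0, 0],
    [0, 0, 0],
    [-0.5, 0.2, 0.9],
    [-1.0, 0.4, 1.8],
    [-1.2, 0.5, 2.2],
    [-1.2, 0.5, 2.2],
    [-1.2, 0.5, 2.2]
  ],
  "rotation": [
    [0, 0, 0],
    [0, 0, 0],
    [0, 0, 0],
    [0, 0, 0],
    [0, 0, 0],
    [0, 0, 0],
    [0, 0, 0],
    [0, 0, 0]
  ],
  "hand": [0.75, 0.75, 0.75, 0.75, 0.75, 0.75, 0.75, 0.75]
}}

```text
t: 15.85
position: [445.5, -307.9, 151.8]
tcp_rot: [0.67, 0.227, -0.468, 0.53]
ft_force: [0.5, 0.4, 0.8]
grip_width: 0.749
```

```bash
python3 m3.py 14
```

```text
wrist blue [ 258    4   46   43 1719] 1362 med [ 641.7 -389.7   91.4] rect [ 643.6 -390.2] [40.3 40.5] 66.4 mid [ 643.7 -390.7   89.7]
wrist blue [ 256   87   50   47 2178] 1698 med [ 563.6 -356.9   91.3] rect [ 565.1 -357.5] [40.4 40.7] 67.0 mid [ 565.7 -357.8   89.6]
wrist blue [ 254  184   55   54 2885] 2157 med [ 485.1 -324.    91.3] rect [ 486.6 -324.3] [40.9 40.1] 67.2 mid [ 486.5 -323.9   89.6]
wrist strip 12542 [ 566.8 -358.3] [ 80.3 269.6] 67.2
wrist trace strip 0.92 12683 [ 566.8 -358.3] [ 80.3 269.6] 67.2
scene blue [208 134  15  18 202] 105 med [ 490.9 -318.2   89.3] rect [ 489.7 -321.7] [40.8 38.3] 67.1 mid [ 492.4 -321.1   89.7]
scene blue [181 139  15  17 187] 97 med [ 569.3 -352.5   89.4] rect [ 568.7 -354.1] [35.  36.9] 65.8 mid [ 570.  -352.3   89.9]
scene blue [154 145  15  17 203] 111 med [ 646.9 -384.9   89.5] rect [ 645.6 -385.1] [40.5 39.7] 60.7 mid [ 647.2 -386.9   89.7]
scene strip 1000 [ 566.8 -357.6] [ 85.6 270. ] 67.4
scene trace strip 0.92 1036 [ 567.1 -356.1] [ 84.3 268.9] 66.9
top blue [395 151  17  17 187] 138 med [ 644.2 -388.2   89. ] rect [ 644.8 -387.5] [39.1 39.6] 68.9 mid [ 646.2 -386.9   89.4]
top blue [385 178  17  17 193] 160 med [ 565.  -355.    88.5] rect [ 566.2 -354.6] [40.4 41.2] 68.3 mid [ 565.6 -353.7   89.2]
top blue [375 205  18  18 205] 165 med [ 487.1 -321.8   88.5] rect [ 486.8 -322.9] [38.5 39.1] 67.3 mid [ 487.8 -324.5   89.6]
top strip 1261 [ 576.4 -359.8] [ 81.2 255. ] 67.4
top trace strip 0.78 1269 [ 570.8 -357.4] [ 81.1 267.4] 67.2
t 16.15 tcp now [ 446.5 -308.3  150. ] want [ 497.7 -328.3  160.1] dcm [ 5.12 -2.    1.01] rv [-0.003 -0.002  0.013] j [-0.95  0.29  1.83  0.47  0.62  0.69] F [-0.1 -0.1 -0.1] grip 0.748 x [ 0.464 -0.187 -0.866]
```

View pics/w14.png

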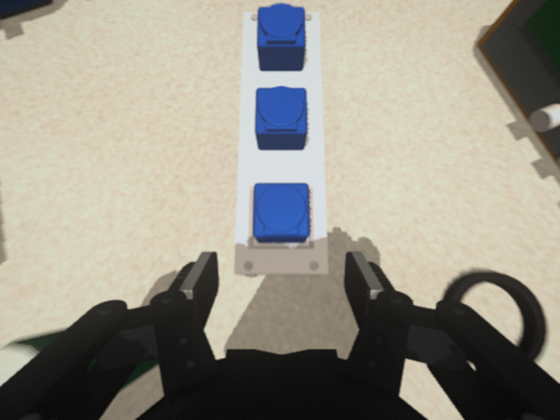

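View pics/s14.png

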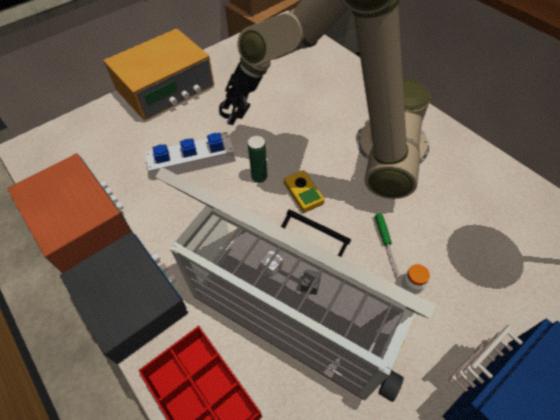

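The module stands level with its neighbours (tops 91.3, 91.3 and 91.4), in line, at wrist pixel (282,212). Going back to the handle, over the can.

{"fn": "drive_tool", "kwargs": {
  "travel": [
    [-0.8, 1.0, 2.0],
    [-0.8, 1.2, 2.0],
    [-0.8, 1.7, 2.0],
    [-0.6, 1.9, 1.6],
    [-0.6, 2.0, 1.4],
    [-0.4, 2.0, 1.4],
    [-0.3, 2.0, 1.4],
    [-0.3, 2.0, 1.2]
  ],
  "rotation": [
    [0.0405, 0.0967, 0],
    [0.0405, 0.0967, 0],
    [0.0405, 0.0967, 0],
    [0.0405, 0.0967, 0],
    [0.0405, 0.0967, 0],
    [0, 0, 0.1219],
    [0, 0, 0.1219],
    [0, 0, 0.1219]
  ],
  "hand": [0.5, 0.5, 0.5, 0.5, 0.5, 0.5, 0.5, 0.5]
}}

```text
t: 16.82
position: [401.0, -169.7, 280.0]
tcp_rot: [-0.506, -0.495, 0.506, -0.492]
ft_force: [-0.3, -0.7, 0.1]
grip_width: 0.498
```

{"fn": "drive_tool", "kwargs": {
  "travel": [
    [0, 2.9, 0.75],
    [0, 2.9, 0.75],
    [0, 2.9, 0.75],
    [0, 2.9, 0.75],
    [0, 2.9, 0.75],
    [0, 2.9, 0.75],
    [0, 2.9, 0.75],
    [0, 2.9, 0.75]
  ],
  "rotation": [
    [0, 0, 0.1219],
    [0, 0, 0.1219],
    [0, 0, 0.1219],
    [0, 0, 0.1219],
    [0, 0, 0.1219],
    [0, 0, 0.1219],
    [0, 0, 0.1219],
    [0, 0, 0.1219]
  ],
  "hand": [0.5, 0.5, 0.5, 0.5, 0.5, 0.5, 0.5, 0.5]
}}

```text
t: 17.48
position: [400.8, 63.0, 339.8]
tcp_rot: [0.216, 0.675, -0.216, 0.672]
ft_force: [0.5, -0.9, 0.0]
grip_width: 0.506
```

{"fn": "drive_tool", "kwargs": {
  "travel": [
    [0.8, 1.4, 0],
    [0.8, 1.4, 0],
    [0.8, 1.4, 0],
    [0.8, 1.4, 0],
    [0.8, 1.4, 0],
    [0.8, 1.4, 0],
    [0.8, 1.4, 0],
    [0.8, 1.4, 0]
  ],
  "rotation": [
    [0, 0, 0.1219],
    [0, 0, 0.1219],
    [0, 0, 0.1219],
    [0, 0, 0.1219],
    [0, 0, 0.1219],
    [0, 0, 0.1219],
    [0, 0, 0.1219],
    [0, 0, 0.1219]
  ],
  "hand": [0.5, 0.5, 0.5, 0.5, 0.5, 0.5, 0.5, 0.5]
}}

```text
t: 18.15
position: [465.4, 174.5, 339.0]
tcp_rot: [-0.125, 0.697, 0.124, 0.695]
ft_force: [-0.4, 0.2, 1.2]
grip_width: 0.498
```

```bash
cat > m4.py <<'E'
from go import *
import sys
s=manip.state(); M=Rn.from_quat(s['tcp_rot']).as_matrix()
T=np.array([[0,-.342,.94],[0,.94,.342],[-1,0,0]])
print(s['t'],s['position'].round(1),'rv',Rn.from_matrix(T@M.T).as_rotvec().round(3),s['joint_positions'].round(2),s['ft_force'].round(1),s['grip_width'])
w=cam('wrist','w%s.png'%sys.argv[1]); sc=cam('scene','s%s.png'%sys.argv[1])
a=np.array([547.5,207,276.]); gy=np.array([-.342,.94,0])
print(proj(w,[a-75*gy,a,a+75*gy]).round())
dk=(sc['image'].max(2)<45); q=cloud(sc,dk); q=q[(q[:,2]>250)&(q[:,2]<300)&(q[:,0]>480)&(q[:,0]<600)&(q[:,1]>120)&(q[:,1]<300)]
print(len(q),np.median(q,0).round(1))
E
python3 m4.py 15
```

```text
18.15 [465.4 174.5 339. ] rv [ 0.002 -0.003 -0.006] [ 0.12  0.23  1.21 -0.    1.7  -0.23] [-0.4  0.2  1.2] 0.49839007938299573
[[391. 309.]
 [402. 220.]
 [416. 113.]]
392 [553.4 201.4 282.3]
```

View pics/w15.png

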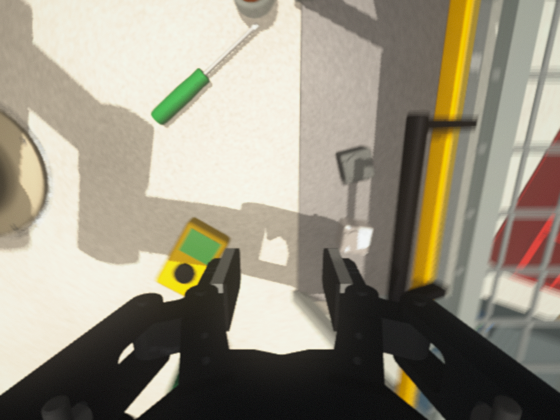

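The wrist view shows the bar from (416,115) to (398,300), as projected. Moving over it and down.

{"fn": "drive_tool", "kwargs": {
  "travel": [
    [2.0, 0.8, 0],
    [2.0, 0.8, 0],
    [2.0, 0.8, 0],
    [2.0, 0.8, -0.7],
    [0, 0, -2.5],
    [0, 0, -2.5],
    [0, 0, -2.0],
    [0, 0, -0.5]
  ],
  "rotation": [
    [0, 0, 0],
    [0, 0, 0],
    [0, 0, 0],
    [0, 0, 0],
    [0, 0, 0],
    [0, 0, 0],
    [0, 0, 0],
    [0, 0, 0]
  ],
  "hand": [0.5, 0.5, 0.5, 0.5, 0.5, 0.5, 0.5, 0.5]
}}

```text
t: 18.92
position: [543.5, 204.8, 254.1]
tcp_rot: [-0.122, 0.7, 0.121, 0.694]
ft_force: [1.1, -0.9, -0.5]
grip_width: 0.501
```

```bash
python3 m4.py 16
```

```text
18.9167 [543.5 204.8 254.1] rv [ 0.003 -0.008  0.004] [ 0.16  0.43  1.16 -0.    1.57 -0.19] [ 1.1 -0.9 -0.5] 0.5011197379241541
[[290. 408.]
 [291. 283.]
 [292. 112.]]
343 [550.  206.1 282. ]
```

View pics/w16.png

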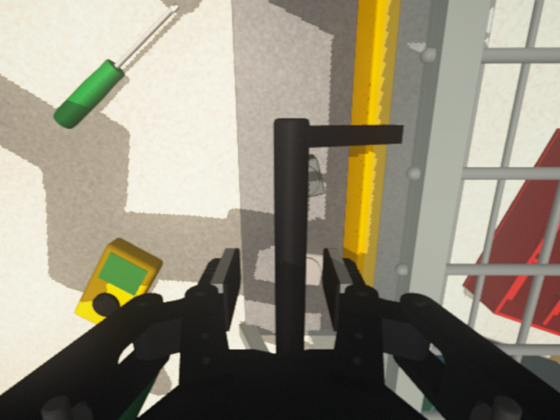

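The bar is between the fingers at column 291 (midpoint 281), about 3 mm off. Correcting and gripping.

{"fn": "drive_tool", "kwargs": {
  "travel": [
    [0.25, 0.09, 0],
    [0, 0, 0],
    [0, 0, 0],
    [0, 0, 0],
    [0, 0, 0],
    [0, 0, 0]
  ],
  "rotation": [
    [0, 0, 0],
    [0, 0, 0],
    [0, 0, 0],
    [0, 0, 0],
    [0, 0, 0],
    [0, 0, 0]
  ],
  "hand": [0.5, 0, 0, 0, 0, 0]
}}

```text
t: 19.52
position: [547.1, 206.2, 259.1]
tcp_rot: [-0.123, 0.696, 0.122, 0.696]
ft_force: [-3.0, -1.4, 3.4]
grip_width: 0.142
```

{"fn": "drive_tool", "kwargs": {
  "travel": [
    [-0.2, -0.07, -0.45],
    [-0.4, -0.145, -0.91],
    [-0.4, -0.145, -0.91],
    [-0.4, -0.145, -0.91],
    [-0.4, -0.145, -0.91],
    [-0.4, -0.145, -0.91],
    [-0.4, -0.145, -0.91],
    [-0.4, -0.145, -0.91]
  ],
  "rotation": [
    [0, 0, 0],
    [0, 0, 0],
    [0, 0, 0],
    [0, 0, 0],
    [0, 0, 0],
    [0, 0, 0],
    [0, 0, 0],
    [0, 0, 0]
  ],
  "hand": [0, 0, 0, 0, 0, 0, 0, 0]
}}

```text
t: 20.18
position: [516.8, 195.3, 190.0]
tcp_rot: [-0.123, 0.697, 0.122, 0.696]
ft_force: [-0.5, -0.2, 2.8]
grip_width: 0.137
```

{"fn": "drive_tool", "kwargs": {
  "travel": [
    [-0.4, -0.145, -0.91],
    [-0.4, -0.145, -0.91],
    [-0.4, -0.145, -0.91],
    [-0.4, -0.145, -0.91],
    [-0.4, -0.145, -0.91],
    [-0.4, -0.145, -0.91],
    [-0.4, -0.145, -0.91],
    [-0.4, -0.145, -0.91]
  ],
  "rotation": [
    [0, 0, 0],
    [0, 0, 0],
    [0, 0, 0],
    [0, 0, 0],
    [0, 0, 0],
    [0, 0, 0],
    [0, 0, 0],
    [0, 0, 0]
  ],
  "hand": [0, 0, 0, 0, 0, 0, 0, 0]
}}

```text
t: 20.85
position: [484.8, 183.7, 116.9]
tcp_rot: [-0.123, 0.697, 0.122, 0.696]
ft_force: [-1.0, -2.4, 1.3]
grip_width: 0.135
```

{"fn": "drive_tool", "kwargs": {
  "travel": [
    [-0.4, -0.145, -0.91],
    [-0.4, -0.145, -0.91],
    [-0.4, -0.145, -0.91],
    [-0.3, -0.11, -0.68],
    [-0.3, -0.11, -0.68],
    [-0.2, -0.07, -0.45],
    [-0.2, -0.07, -0.45],
    [-0.2, -0.07, -0.45]
  ],
  "rotation": [
    [0, 0, 0],
    [0, 0, 0],
    [0, 0, 0],
    [0, 0, 0],
    [0, 0, 0],
    [0, 0, 0],
    [0, 0, 0],
    [0, 0, 0]
  ],
  "hand": [0, 0, 0, 0, 0, 0, 0, 0]
}}

```text
t: 21.52
position: [461.0, 175.1, 62.6]
tcp_rot: [-0.123, 0.697, 0.122, 0.696]
ft_force: [-1.6, -2.8, 1.2]
grip_width: 0.144
```

{"fn": "drive_tool", "kwargs": {
  "travel": [
    [-0.12, -0.043, -0.27],
    [-0.12, -0.043, -0.27],
    [-0.12, -0.043, -0.27],
    [-0.12, -0.043, -0.27],
    [-0.06, -0.02, -0.14],
    [-0.06, -0.02, -0.14],
    [0, 0, 0]
  ],
  "rotation": [
    [0, 0, 0],
    [0, 0, 0],
    [0, 0, 0],
    [0, 0, 0],
    [0, 0, 0],
    [0, 0, 0],
    [0, 0, 0]
  ],
  "hand": [0, 0, 0, 0, 0, 0, 0]
}}

```text
t: 22.1
position: [455.0, 173.0, 49.0]
tcp_rot: [-0.123, 0.697, 0.122, 0.696]
ft_force: [-1.8, -3.9, -5.3]
grip_width: 0.14
```

{"fn": "drive_tool", "kwargs": {
  "travel": [
    [-0.06, -0.02, -0.14],
    [-0.06, -0.02, -0.14],
    [-0.06, -0.02, -0.14],
    [0, 0, 0]
  ],
  "rotation": [
    [0, 0, 0],
    [0, 0, 0],
    [0, 0, 0],
    [0, 0, 0]
  ],
  "hand": [0, 0, 0, 0]
}}

```text
t: 22.43
position: [453.8, 172.5, 46.1]
tcp_rot: [-0.123, 0.696, 0.122, 0.697]
ft_force: [-4.3, -4.9, 10.1]
grip_width: 0.142
```

Run:
```python
from go import *
s=manip.state(); print(s['position'].round(1),s['ft_force'].round(1))
c=cam('wrist','w17.png')
hsv=cv2.cvtColor(c['image'],cv2.COLOR_RGB2HSV)
y=(hsv[...,0]>18)&(hsv[...,0]<32)&(hsv[...,1]>150)&(hsv[...,2]>80)
p=cloud(c,y); p=p[(p[:,0]>430)&(p[:,2]<80)]; print(len(p),np.percentile(p[:,2],[2,50,98]).round(1))
```

```text
[453.8 172.5  46.1] [-4.3 -4.9 10.1]
9519 [21.1 32.3 39.9]
```

View pics/w17.png

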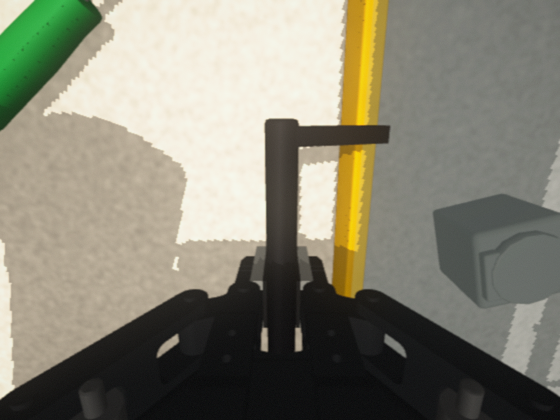

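The force went from -5 to +10 N upward with the TCP back at the original shut height (46), so the sash is on its stop. Releasing and withdrawing.

{"fn": "drive_tool", "kwargs": {
  "travel": [
    [0, 0, 0],
    [0, 0, 0],
    [0, 0, 0],
    [0, 0, 2.0],
    [0, 0, 3.0],
    [0, 0, 3.0],
    [-1.0, -0.4, 3.0],
    [-2.0, -0.7, 2.0]
  ],
  "rotation": [
    [0, 0, 0],
    [0, 0, 0],
    [0, 0, 0],
    [0, 0, 0],
    [0, 0, 0],
    [0, 0, 0],
    [0, 0, 0],
    [0, 0, 0]
  ],
  "hand": [0.5, 0.5, 0.5, 0.5, 0.5, 0.5, 0.5, 0.5]
}}

```text
t: 23.15
position: [425.3, 161.9, 177.7]
tcp_rot: [-0.123, 0.695, 0.122, 0.698]
ft_force: [0.7, 0.0, 0.8]
grip_width: 0.499
```

{"fn": "drive_tool", "kwargs": {
  "travel": [
    [-2.0, -0.7, 2.5],
    [-2.0, -0.7, 2.5],
    [-2.0, -0.7, 2.5],
    [-2.0, -0.7, 1.0],
    [0, 0, 0]
  ],
  "rotation": [
    [0, 0, 0],
    [0, 0, 0],
    [0, 0, 0],
    [0, 0, 0],
    [0, 0, 0]
  ],
  "hand": [0.5, 0.5, 0.5, 0.5, 0.5]
}}

```text
t: 23.57
position: [341.8, 133.3, 262.5]
tcp_rot: [-0.123, 0.695, 0.122, 0.698]
ft_force: [-0.0, -0.0, 0.4]
grip_width: 0.499
```

Run:
```python
from go import *
s=manip.state(); print(s['t'],s['position'].round(1),s['ft_force'].round(1))
cam('wrist','w18.png'); 
for n in ('top','scene'):
    c=cam(n,n[0]+'18.png')
    dk=(c['image'].max(2)<45); q=cloud(c,dk); q=q[(q[:,2]>53)&(q[:,2]<80)&(q[:,0]>420)&(q[:,0]<520)&(q[:,1]>90)&(q[:,1]<260)]
    print('bar',n,len(q),np.median(q,0).round(1))
    hsv=cv2.cvtColor(c['image'],cv2.COLOR_RGB2HSV)
    b=(hsv[...,0]>100)&(hsv[...,0]<128)&(hsv[...,1]>150)&(hsv[...,2]>50)
    nl,lab,st,ce=cv2.connectedComponentsWithStats(b.astype(np.uint8))
    for i in range(1,nl):
        p=cloud(c,lab==i)
        if st[i,4]>60 and np.median(p[:,1])<-200: print(n,np.median(p[p[:,2]>np.percentile(p[:,2],80)-6],0).round(1))
    for k in ['grey_socket','white_socket','spray_can','screw_jar','screwdriver','tape','meter']:
        r=trace(k,c)
        if r: print(n,k,round(r[0]['score'],2),r[0]['bbox'],np.median(cloud(c,r[0]['pixels']),0).round())
```

```text
23.5667 [341.8 133.3 262.5] [-0.  -0.   0.4]
bar top 233 [455.6 168.   68.7]
top [ 643.9 -386.9   89.1]
top [ 565.6 -354.8   89. ]
top [ 487.1 -321.9   89. ]
top white_socket 0.42 [99.3, 136.2, 279.4, 247.4] [537. 205. 136.]
top screw_jar 0.71 [125.4, 260.3, 149.7, 280.0] [348. 375.  68.]
top screwdriver 0.69 [191.4, 286.3, 212.1, 301.3] [278. 202.  23.]
top tape 0.94 [411.4, 256.6, 445.8, 284.7] [ 332. -472.   15.]
top meter 0.68 [254.6, 244.0, 303.6, 270.4] [374. -24.  32.]
bar scene 185 [456.  173.2  69. ]
scene [ 491.2 -318.7   89.6]
scene [ 568.6 -352.9   89.3]
scene [ 646.2 -384.4   89.4]
scene grey_socket 0.63 [299.1, 268.3, 320.7, 294.9] [571. 220.  58.]
scene white_socket 0.76 [260.7, 252.2, 284.5, 278.1] [613. 124.  56.]
scene spray_can 0.55 [249.4, 134.0, 270.3, 181.2] [ 448. -150.  108.]
scene screw_jar 0.78 [401.5, 266.3, 431.0, 296.6] [362. 387.  67.]
scene screwdriver 0.67 [374.9, 215.8, 390.4, 246.8] [294. 224.  23.]
scene tape 0.8 [218.5, 96.2, 243.4, 118.4] [ 330. -469.   15.]
scene meter 0.96 [283.8, 168.1, 326.9, 213.8] [381. -18.  32.]
```

View pics/s18.png

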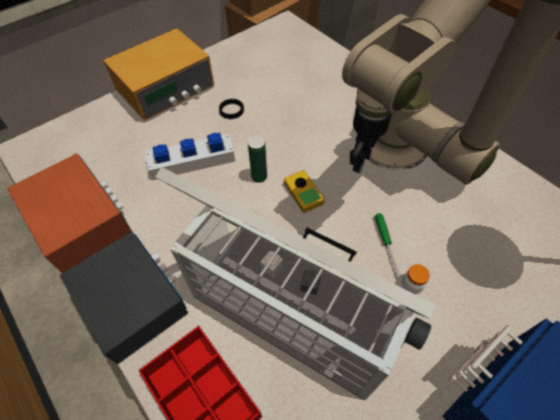

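View pics/t18.png

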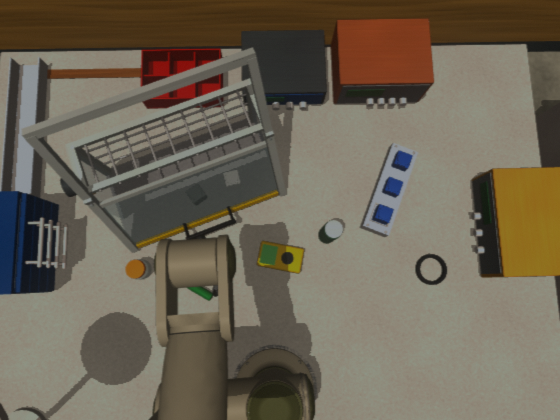

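The scene and top views show the guard shut, with the bar back at (456,173) and top z 69. The strip holds three sockets in line (scene (216,141), top (383,214)), and nothing else has moved. Handing in.

```bash
python3 -c "
from rig import order
print(order.close_job())"
```

```text
the job is handed in; nothing more can be done
None
```

I handed the job in at about 24 s of the 72 s limit. The blue module is in the empty bay of the strip and the guard front is shut.

- **Sequence:** I lifted the guard front about 230 mm by its handle and let go, and it stayed up. I then reached in under it with the tool tilted 60° and took the module out. I set the module down in the bay, let go, and only then lowered the front slowly onto its stop and released it.
- **Module:** by the wrist camera, taken after I let go, its top is at 91.3 mm and the other two blue sockets are at 91.3 and 91.4 mm. It is square to the strip and in line with them.
- **Guard front:** the handle bar's top is back at its starting height (69 mm). The force turned to 10 N upward as the front reached its stop.
- **Everything else:** the grey and white sockets, jar, tape, meter and spray can read within about 2–3 mm of where they started in the scene camera.
- **Checks that disagreed or failed:**
  - The cameras differ by 3–6 mm on the held or seated module's position, so I relied on its position relative to its neighbours.
  - In the last top view the arm partly hid the screwdriver, and the networks missed the can and grey socket and placed the white socket wrongly. I saw the can and both sockets there by eye, unmoved.
  - The first tilt I tried (45°) met a wrist joint limit, so I used 60°.

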